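Strip the nail dust extractor for cleaning

ROBOT

A 6-joint arm with a two-finger parallel gripper is mounted at the origin on the work surface. World frame = base frame: x ahead of the robot, y to its left, z up, the work surface at z = 0. Lengths are in m, angles in rad, forces in N, time in s.
With the tool pointing down it reaches from about 0.325 to 0.85 m from the base axis. Payload 15.5 kg.
Tool frame: the origin (TCP) lies midway between the tips of the shut fingers; the grasp point (between the pads) lies 19 mm behind it; z points along the fingers, y is the line along which they close (so a half turn about z gives the same grasp; the last joint's range is limited). The gripper opens to 91 mm and grips with 3 to 60 N. Pads are 32 mm wide; open, the fingers measure 118 mm over their backs; the gripper's body (76 mm by 178 mm) begins 60 mm behind the grasp point.
Start: joints at [1.105, 0.494, 1.345, -0, 1.302, -0.096], TCP at [0.226, 0.583, 0.214] pointing down, gripper open.
Joint ranges: [-2.91, 2.91], [-0.82, 2.16], [0.22, 2.67], [-1.22, 4.37], [0.12, 2.79], [-3.08, 3.08]. Speed limits (rad/s): [1.89, 1.89, 2.57, 3.01, 3.01, 3.01].

INTERFACE

Orientations are given as [roll, pitch, yaw] about the fixed x, y, z axes, in that order (R = Rz(yaw) Ry(pitch) Rx(roll)).
In Python, from workcell import arm gives the robot as it stands. The module is installed in compiled form; this text tells all that it offers.
- The arm moves only by the shell command python3 -m inch 'ROWS' [FORCE]. ROWS is a JSON object of lists of equal length, an entry for each row: "claw": the gripper command: -1 is shut, 1 is fully open, values between are in proportion; "travel": the shift along the tool's x, y, z in units of 5 cm (1.0 is 5 cm), a list of three; "twist": the turn about the tool's z in units of 6 degrees (1.0 is 6 degrees). A call has 1 to 5 rows; each row shifts and turns the commanded pose from where the row before left it, along the tool's axes as they then stand; what a row does not reach is not made up. A row lasts 1/10 s, in which the tool goes at most 50 mm and 8.59 degrees, less where a joint would pass 70% of its speed; a pose out of reach is approached as far as the arm can. A call with a number of a shift or a turn outside -1 to 1 is refused whole. A call with a gripper value outside its range is refused whole. The fingers move at their own pace and stop on an object; FORCE is the grip in N (left out, the last holds). Time passes only in rows, so rows that do not move let the fingers close. It gives the time, the measured TCP pose, the force, the opening and the grip force at its end, in the units of the state.
- arm.read_state(): the state, without advancing time (a new reading comes with each control period).
- arm.camera(name): name is "scene" or "top"; returns the picture (480x640x3 uint8, red, green, blue); there is no depth.
- arm.calibration(name): a dict with "fov_y" (degrees; the focal length in pixels is half the picture's height over the tangent of half this angle, whatever the lens; pixels are square), "cx", "cy" (the principal point, pixels), "R" (3x3) and "t" (3): a world point X has camera coordinates R X + t. Camera axes: x right, y down, z forward; pixel columns grow to the right and rows downward; lengths in m; the calibration is good to about 2 mm. A picture is of the moment at which its call begins. calibration takes no time and is no camera call.
- arm.finish_job(): hands the job in; it is judged then, once.
The state is a dict: "t": time; "q": joint angles; "qd": joint speeds; "joint_torque": joint torques, N m; "position": TCP position; "orientation": TCP orientation; "contact_force": force on the tool from outside, world axes, zero at the start; "wrist_torque": the same for the moment, N m; "finger_gap": opening from 0.0 (shut) to 1.0 (fully open); "grip_force": force on a finger pad.
Only numpy, scipy, OpenCV 4.12 (cv2) and the standard library are available. Lean on these libraries where they do the work, as an engineer would, in place of code of your own. Each camera call takes 0.05 s, during which the arm holds its last target. There are 200 camera calls.

TASK

Strip the nail dust extractor for its evening clean: loosen all four captive thumbscrews of its louvred cover plate, then lift the plate off and lay it flat, handle up, on the middle of the manicure mat. Lift every used filter cassette out of its moulded well and lay it in the steel tray, flat on the tray's floor with its grip rib up, none on top of another; leave the bottles and everything else on the desk where they stand.

Things in the scene. Friction and masses are not known exactly. Their poses are not given: they have to be found in the camera images.
- extractor_top (a point): Nail dust extractor, fixed: a white open-topped tub 200 (x) by 256 (y) mm outside, 176 by 232 inside. This point: the middle of its top ledge, 82 mm above the desk, where the cover plate rests inside a 5 mm rim. Three moulded wells lie side by side along its y axis, centred at y = -68, 0, +68 mm; their floors are 22 mm, the deck round them 42 mm above the desk.
- cover_handle (a point): Loose white louvred cover plate, 187 (x) by 243 (y) by 4 mm, 0.5 kg. This point: the middle of its bridge handle, a bar 94 mm long (y), 12 wide (x), 16 high, 22 mm above the plate's top face. The screws stand out 11 mm below the plate, so laid down the point is 37 mm above the surface under it. In place on the extractor: 108 mm above the desk, axes as the extractor's.
- mat: Flat blush-coloured manicure mat fixed to the desk, 300 (x) by 230 (y) by 3 mm thick; origin at the centre of its underside, on the desk.
- tray_floor (a point): Loose steel tray, 260 (x) by 170 (y) by 25 mm high outside, walls and floor 4 mm, 0.5 kg. This point: the centre of its inner floor, 4 mm above the desk. Three filter cassettes fit in it side by side, their long sides along the tray's y, about 75 mm apart along its x.
- screw0_wing (a point): Captive thumbscrew at the robot-side left corner of the cover plate (73 mm from its middle along x, 98 mm along y): an upright steel wing 36 mm long (its own y axis), 10 thick (x), 30 high, on a low 22 mm disc, turning about its upright axis. This point: on that axis, 22 mm above the plate's top face, 10 mm below the wing's top. It stays in the plate when loose.
- screw0 (a joint): Turn of the robot-side left thumbscrew, rad: 0 fastened, wing along the plate's y; grows as the wing is turned anticlockwise seen from above, to a stop at 1.57, wing along the plate's x. It starts at 0 to 0.25. From 1.25 on it is loose and its cross-bar below passes out of its slot; before that it locks the plate. Friction about 0.06 N m; stays where it is left.
- screw1_wing (a point): Captive thumbscrew at the robot-side right corner of the cover plate (73 mm from its middle along x, 98 mm along y): an upright steel wing 36 mm long (its own y axis), 10 thick (x), 30 high, on a low 22 mm disc, turning about its upright axis. This point: on that axis, 22 mm above the plate's top face, 10 mm below the wing's top. It stays in the plate when loose.
- screw1 (a joint): Turn of the robot-side right thumbscrew, rad: 0 fastened, wing along the plate's y; grows as the wing is turned anticlockwise seen from above, to a stop at 1.57, wing along the plate's x. It starts at 0 to 0.25. From 1.25 on it is loose and its cross-bar below passes out of its slot; before that it locks the plate. Friction about 0.06 N m; stays where it is left.
- screw2_wing (a point): Captive thumbscrew at the far left corner of the cover plate (73 mm from its middle along x, 98 mm along y): an upright steel wing 36 mm long (its own y axis), 10 thick (x), 30 high, on a low 22 mm disc, turning about its upright axis. This point: on that axis, 22 mm above the plate's top face, 10 mm below the wing's top. It stays in the plate when loose.
- screw2 (a joint): Turn of the far left thumbscrew, rad: 0 fastened, wing along the plate's y; grows as the wing is turned anticlockwise seen from above, to a stop at 1.57, wing along the plate's x. It starts at 0 to 0.25. From 1.25 on it is loose and its cross-bar below passes out of its slot; before that it locks the plate. Friction about 0.06 N m; stays where it is left.
- screw3_wing (a point): Captive thumbscrew at the far right corner of the cover plate (73 mm from its middle along x, 98 mm along y): an upright steel wing 36 mm long (its own y axis), 10 thick (x), 30 high, on a low 22 mm disc, turning about its upright axis. This point: on that axis, 22 mm above the plate's top face, 10 mm below the wing's top. It stays in the plate when loose.
- screw3 (a joint): Turn of the far right thumbscrew, rad: 0 fastened, wing along the plate's y; grows as the wing is turned anticlockwise seen from above, to a stop at 1.57, wing along the plate's x. It starts at 0 to 0.25. From 1.25 on it is loose and its cross-bar below passes out of its slot; before that it locks the plate. Friction about 0.06 N m; stays where it is left.
- filter0_grip (a point): A used filter cassette (some wells are empty: then absent), 0.09 kg: a moulded block 104 (x) by 58 (y) by 24 mm with an upright grip rib on top, 64 mm long (x), 12 thick (y), 30 high. This point: in the rib, 44 mm above the underside, 20 above the block, 10 below the rib's top. It sits with 2 to 3 mm play in its well, axes along the extractor's, this point 66 mm above the desk.
- filter1_grip (a point): A used filter cassette (some wells are empty: then absent), 0.09 kg: a moulded block 104 (x) by 58 (y) by 24 mm with an upright grip rib on top, 64 mm long (x), 12 thick (y), 30 high. This point: in the rib, 44 mm above the underside, 20 above the block, 10 below the rib's top. It sits with 2 to 3 mm play in its well, axes along the extractor's, this point 66 mm above the desk.
- filter2_grip (a point): A used filter cassette (some wells are empty: then absent), 0.09 kg: a moulded block 104 (x) by 58 (y) by 24 mm with an upright grip rib on top, 64 mm long (x), 12 thick (y), 30 high. This point: in the rib, 44 mm above the underside, 20 above the block, 10 below the rib's top. It sits with 2 to 3 mm play in its well, axes along the extractor's, this point 66 mm above the desk.
- remover: Nail polish remover bottle, 66 mm across, 150 mm high; origin under its centre. Not to be disturbed.
- can: Slim drink can, 54 mm across, 165 mm high; origin under its centre. Not to be disturbed.
- polish0: Nail polish bottle, 30 mm across, 80 mm high; origin under its centre. Not to be disturbed.
- polish1: Nail polish bottle, 30 mm across, 80 mm high; origin under its centre. Not to be disturbed.
- buffer: Nail buffer block, 95 by 27 by 27 mm, lying; origin under its centre. Not to be disturbed.
- nail_file: Nail file, 178 by 20 by 6 mm, lying flat; origin under its centre. Not to be disturbed.
- cotton_jar: White jar with a lid, 84 mm across, 100 mm high; origin under its centre. Not to be disturbed.
Mind the look-alikes: they are no part of the job. Leave any orange or yellow look-alike of the part that bears filter2_grip alone.

How it is judged:
By the outcome, as a careful person would: the job done as asked, in the order asked, and still so for the second after the job is handed in, with the robot touching nothing.
Of filter0, filter1, filter2 only 2 to 3 are there at a start; the rules pass over those that are not, and their reading is None.
At some moment in a run one of tray, filter0, filter1, filter2 may be knocked a few centimetres aside while the robot is not near it.
Once in a run the grip may slacken for a moment while it holds something.
It also fails if it takes over 208 s, if anything falls off the work surface, if the arm or the gripper's body presses on something with over 40 N, if the wrist force passes 120 N, or if a joint passes its speed limit or range.

## Working session

There is one attempt and no reset: what is moved stays moved. The work goes in short steps, Python scripts to look and compute and a shell command to move; the robot and the scene stay as the last step left them, time stands still between calls to the robot, and variables do not carry over. Pictures are saved under pics/ and viewed, at most 14 in all, crops included, and the job is handed in when it is done.

```bash
mkdir -p pics
python3 - <<'E'
from workcell import arm
import cv2
for n in("scene","top"):
    cv2.imwrite(f"pics/{n}0.png",arm.camera(n)[:,:,::-1]); print(n,arm.calibration(n))
print(arm.read_state())
E
```

```text
scene {'fov_y': 49.11663250314283, 'cx': 328.3592260653309, 'cy': 235.213717657296, 'R': array([[ 0.2819638 ,  0.95940367, -0.00640345],
       [ 0.63588779, -0.19187361, -0.74755016],
       [-0.71843102,  0.20671021, -0.66417449]]), 't': array([-0.13865387, -0.27193037,  1.79982208])}
top {'fov_y': 52.589486007459605, 'cx': 320.2219817831122, 'cy': 241.757588892396, 'R': array([[ 2.98366155e-03, -9.99995548e-01,  3.53004333e-05],
       [-9.85574689e-01, -2.94660780e-03, -1.69215393e-01],
       [ 1.69214744e-01,  4.70090248e-04, -9.85579093e-01]]), 't': array([-0.01629855,  0.55113956,  1.32785223])}
{'t': 0.1, 'q': array([ 1.10451769e+00,  4.94100864e-01,  1.34603907e+00, -5.06515519e-06,
        1.30249195e+00, -9.55134238e-02]), 'qd': array([-0.00175214, -0.00126103, -0.00302205, -0.00021113, -0.00022864,
       -0.00194477]), 'joint_torque': array([ 1.48667077e-03, -8.80238271e+01, -3.82537007e+01,  7.07213092e-02,
        4.81694669e-02, -1.32417085e-05]), 'position': array([0.22631619, 0.58223942, 0.21342064]), 'orientation': array([-3.14055770e+00, -9.42489319e-05,  2.77082874e+00]), 'contact_force': array([ 0.09576299,  0.0643736 , -0.56409709]), 'wrist_torque': array([0.03709801, 0.05604324, 0.01122371]), 'grip_force': 0.0, 'finger_gap': 0.9975833226819701}
```

View pics/scene0.png

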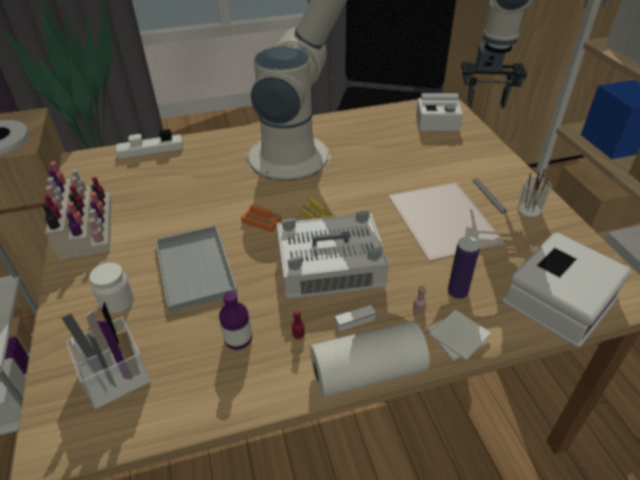

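View pics/top0.png

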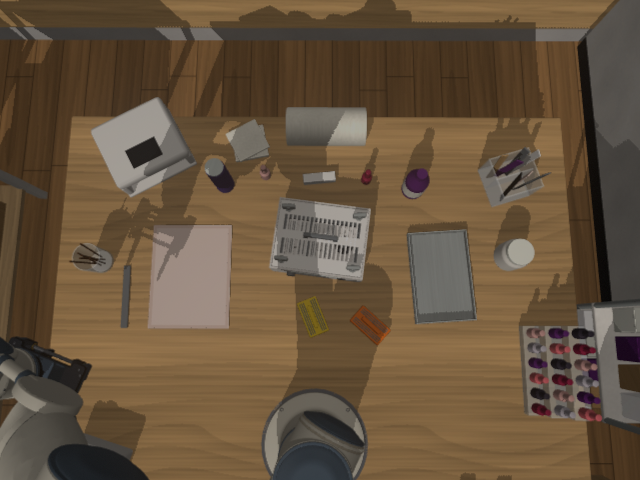

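```bash
cat > h.py <<'E'
from workcell import arm
import cv2, numpy as np
def ray(n,u,v,z):
    c=arm.calibration(n); f=240/np.tan(np.radians(c["fov_y"]/2)); R=np.array(c["R"]); t=np.array(c["t"])
    d=R.T@np.array([(u-c["cx"])/f,(v-c["cy"])/f,1]); o=-R.T@t
    return o+d*(z-o[2])/d[2]
def pix(n,X):
    c=arm.calibration(n); f=240/np.tan(np.radians(c["fov_y"]/2)); p=np.array(c["R"])@np.array(X)+np.array(c["t"])
    return np.array([c["cx"]+f*p[0]/p[2],c["cy"]+f*p[1]/p[2]])
def snap(n,name,box=None,k=1):
    im=arm.camera(n)
    if box: x0,y0,x1,y1=box; s=cv2.resize(im[y0:y1,x0:x1],None,fx=k,fy=k,interpolation=cv2.INTER_CUBIC)
    else: s=im
    cv2.imwrite(f"pics/{name}.png",s[:,:,::-1]); return im
E
python3 - <<'E'
from h import *
im=snap("top","ext",(262,190,382,290),6)
hsv=cv2.cvtColor(im,cv2.COLOR_RGB2HSV)
print("mat",hsv[280,190],"tray",hsv[280,440],hsv[265,283],"white",hsv[205,325],"wood",hsv[350,380])
def rect(mask,z,nm,box):
    m=np.zeros(mask.shape,np.uint8);x0,y0,x1,y1=box;m[y0:y1,x0:x1]=mask[y0:y1,x0:x1]
    m=cv2.morphologyEx(m,cv2.MORPH_OPEN,np.ones((3,3)))
    cs,_=cv2.findContours(m,0,1);c=max(cs,key=cv2.contourArea)
    W=np.float32([ray("top",*p[0],z)[:2] for p in c])*1000
    print(nm,cv2.minAreaRect(W), cv2.boundingRect(c))
H,S,V=[hsv[:,:,i].astype(int) for i in range(3)]
rect(((S<60)&(V>100)).astype(np.uint8),.003,"mat",(120,210,250,340))
rect((S<60).astype(np.uint8),.025,"tray",(395,220,490,335))
rect(((S<60)&(V>90)).astype(np.uint8),.087,"ext",(262,190,382,290))
for u,v in((320,237),):print(ray("top",u,v,.116))
E
```

```text
mat [ 12  42 157] tray [ 36  12 110] [ 16  24 119] white [ 16  22 151] wood [ 16 126 144]
mat ((459.9266052246094, 360.1302490234375), (295.6753234863281, 227.6219024658203), 0.08675578981637955) (148, 225, 84, 103)
tray ((459.0147705078125, -357.9485168457031), (259.58477783203125, 173.41331481933594), 3.8694934844970703) (407, 229, 70, 95)
ext ((553.15087890625, -14.21380615234375), (255.93045043945312, 207.44480895996094), 82.60664367675781) (270, 198, 101, 83)
[ 0.55232126 -0.01404926  0.116     ]
```

View pics/ext.png

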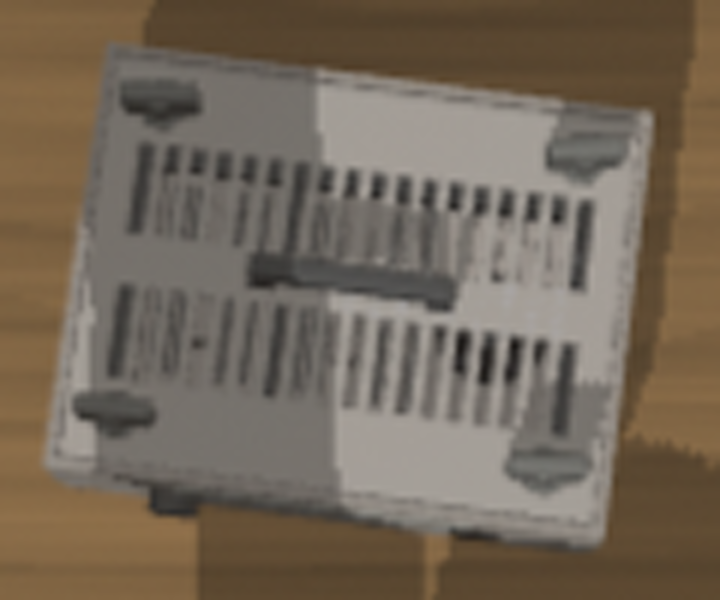

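The pictures show the following.
- **Extractor:** at (320,240) in the top view, cover on, yaw about -7°, wings near the y direction.
- **Mat:** at (190,276).
- **Tray:** at (442,276).
- **Look-alikes:** the orange one at (370,325) and the yellow one at (312,316) lie loose on the desk. I leave them alone.

```bash
cat >> h.py <<'E'
def plan(x,y,z,yawdeg):
    "from current pose: tool-frame shift (5cm units) to grasp point x,y,z, and twist units"
    s=arm.read_state(); p=np.array(s["position"]); yaw=s["orientation"][2]
    d=np.array([x,y,z-.019])-p; R=cv2.Rodrigues(np.array([0,0,yaw]))[0]@np.diag([1,-1,-1])
    dy=(yawdeg-np.degrees(yaw)+180)%360-180
    print("t %.1f pos %s yaw %.1f | travel %s twist %.2f gap %.2f grip %.0f F %s"%(s["t"],p.round(4),np.degrees(yaw),(R.T@d/.05).round(2),-dy/6,s["finger_gap"],s["grip_force"],np.round(s["contact_force"],1)))
E
python3 - <<'E'
from h import *
pts={k:ray("top",262+u/6-.4,190+v/6-.4,.118) for k,(u,v) in dict(s0=(115,405),s1=(548,461),s2=(161,91),s3=(587,147)).items()}
for k,p in pts.items(): print(k,p.round(4))
c=sum(pts.values())/4; print("c",c)
h=ray("top",262+352/6-.4,190+274/6-.4,.116);print("h",h)
a=[pts["s0"]-pts["s1"],pts["s2"]-pts["s3"]]; b=[pts["s2"]-pts["s0"],pts["s3"]-pts["s1"]]
print([(np.linalg.norm(v),np.degrees(np.arctan2(-v[0],v[1]))) for v in a],[(np.linalg.norm(v),np.degrees(np.arctan2(v[1],v[0]))) for v in b])
for n,(u,v,z) in dict(rem=(417,178,.15),can=(214,166,.165),pol=(367,172,.08),jar=(518,250,.1)).items(): print(n,ray("top",u,v,z).round(3))
for X in ((c[0],c[1],.116),):print(pix("scene",X))
plan(*pts["s1"][:2],.2,88)
E
```

```text
s0 [0.4971 0.0904 0.118 ]
s1 [ 0.4727 -0.1019  0.118 ]
s2 [0.6407 0.072  0.118 ]
s3 [ 0.6153 -0.1207  0.118 ]
c [ 0.55646937 -0.01501973  0.118     ]
h [ 0.55706662 -0.01475274  0.116     ]
[(np.float64(0.1938553068961579), np.float64(-7.251540273997961)), (np.float64(0.194344848643861), np.float64(-7.513863646237086))] [(np.float64(0.1447610804098931), np.float64(-7.316019800410693)), (np.float64(0.14387267232180911), np.float64(-7.5105625066158845))]
rem [ 0.707 -0.273  0.15 ]
can [0.734 0.268 0.165]
pol [ 0.746 -0.147  0.08 ]
jar [ 0.521 -0.551  0.1  ]
[329.59182015 234.45279972]
t 0.1 pos [0.2263 0.5823 0.2135] yaw 158.8 | travel [ -9.55 -10.97   0.65] twist 11.79 gap 1.00 grip 0 F [-0.3 -0.2 -0.6]
```

```bash
T='[[0,0,0],[0,0,0],[0,0,0],[0,0,0],[0,0,0]]'
python3 -m inch '{"claw":[0.3,0.3,0.3,0.3,0.3],"travel":[[0,0,0],[0,0,0],[0,0,0],[0,0,0],[0,0,0]],"twist":[1,1,1,1,1]}' 20
python3 -m inch '{"claw":[0.3,0.3,0.3,0.3,0.3],"travel":[[0,0,0],[0,0,0],[0,0,0],[0,0,0],[0,0,0]],"twist":[1,1,1,1,1]}' 
python3 -m inch '{"claw":[0.3,0.3,0.3,0.3],"travel":[[0,0,0],[0,0,0],[0,0,0],[0,0,0]],"twist":[0.9,0.9,0,0]}' 
python3 -c "from h import *; plan(.4967,.0916,.17,88)"
```

```text
t: 0.65
position: [0.2264, 0.5824, 0.2137]
orientation: [-3.141, 0.0, 2.243]
contact_force: [-0.8, 0.5, 0.2]
finger_gap: 0.655
grip_force: 0.0
t: 1.15
position: [0.2264, 0.5824, 0.2137]
orientation: [-3.141, 0.0, 1.719]
contact_force: [-0.0, 1.1, 0.6]
finger_gap: 0.652
grip_force: 0.0
t: 1.55
position: [0.2264, 0.5824, 0.2137]
orientation: [-3.141, 0.0, 1.538]
contact_force: [0.6, -0.3, 0.6]
finger_gap: 0.649
grip_force: 0.0
t 1.6 pos [0.2264 0.5824 0.2137] yaw 88.1 | travel [-9.63  5.72  1.25] twist 0.02 gap 0.65 grip 0 F [ 0.6 -0.3  0.6]
```

```bash
python3 -m inch '{"claw":[0.3,0.3,0.3,0.3,0.3],"travel":[[-0.6,0.36,0],[-0.6,0.36,0],[-0.6,0.36,0],[-0.6,0.36,0],[-0.6,0.36,0]],"twist":[0,0,0,0,0]}' | tail -5
python3 -m inch '{"claw":[0.3,0.3,0.3,0.3,0.3],"travel":[[-0.6,0.36,0],[-0.6,0.36,0],[-0.6,0.36,0],[-0.6,0.36,0],[-0.6,0.36,0]],"twist":[0,0,0,0,0]}' | tail -5
python3 -m inch '{"claw":[0.3,0.3,0.3,0.3,0.3],"travel":[[-0.6,0.36,0],[-0.6,0.36,0],[-0.6,0.36,0],[-0.6,0.36,0],[-0.6,0.36,0]],"twist":[0,0,0,0,0]}' | tail -5
python3 -m inch '{"claw":[0.3,0.3,0.3],"travel":[[-0.63,0.32,0],[0,0,0],[0,0,0]],"twist":[0,0,0]}' | tail -5
python3 -c "from h import *; plan(.4967,.0916,.111,88)"
```

```text
position: [0.3115, 0.4282, 0.214]
orientation: [3.141, -0.0, 1.538]
contact_force: [0.1, -0.1, -0.0]
finger_gap: 0.649
grip_force: 0.0
position: [0.3961, 0.275, 0.214]
orientation: [3.141, -0.0, 1.538]
contact_force: [0.5, -0.5, 0.2]
finger_gap: 0.653
grip_force: 0.0
position: [0.4808, 0.1218, 0.214]
orientation: [3.141, -0.0, 1.538]
contact_force: [0.8, -0.5, 0.6]
finger_gap: 0.652
grip_force: 0.0
position: [0.4952, 0.0906, 0.2138]
orientation: [-3.141, -0.0, 1.535]
contact_force: [-0.3, -0.2, -0.3]
finger_gap: 0.649
grip_force: 0.0
t 3.4 pos [0.4952 0.0906 0.2138] yaw 88.0 | travel [0.02 0.03 2.44] twist -0.00 gap 0.65 grip 0 F [-0.3 -0.2 -0.3]
```

```bash
python3 -m inch '{"claw":[0.3,0.3,0.3,0.3,0.3],"travel":[[0.02,0.03,0.6],[0,0,0.6],[0,0,0.6],[0,0,0.4],[0,0,0.24]],"twist":[0,0,0,0,0]}' | tail -5
python3 -m inch '{"claw":[-1,-1,-1,-1,-1],"travel":[[0,0,0],[0,0,0],[0,0,0],[0,0,0],[0,0,0]],"twist":[0,0,0,0,0]}' 20 | tail -5
python3 -c "from h import *; plan(.4967,.0916,.111,173)
snap('top','g0',(262,190,382,290),6)"
```

```text
position: [0.4953, 0.0931, 0.0904]
orientation: [-3.139, 0.0, 1.538]
contact_force: [0.3, 0.1, 0.4]
finger_gap: 0.646
grip_force: 0.0
position: [0.4969, 0.0922, 0.0925]
orientation: [3.141, -0.0, 1.535]
contact_force: [0.3, 0.0, 0.3]
finger_gap: 0.243
grip_force: 0.0
t 4.3 pos [0.4969 0.0922 0.0925] yaw 88.0 | travel [-0.01 -0.    0.01] twist -14.17 gap 0.24 grip 0 F [0.3 0.  0.3]
```

View pics/g0.png

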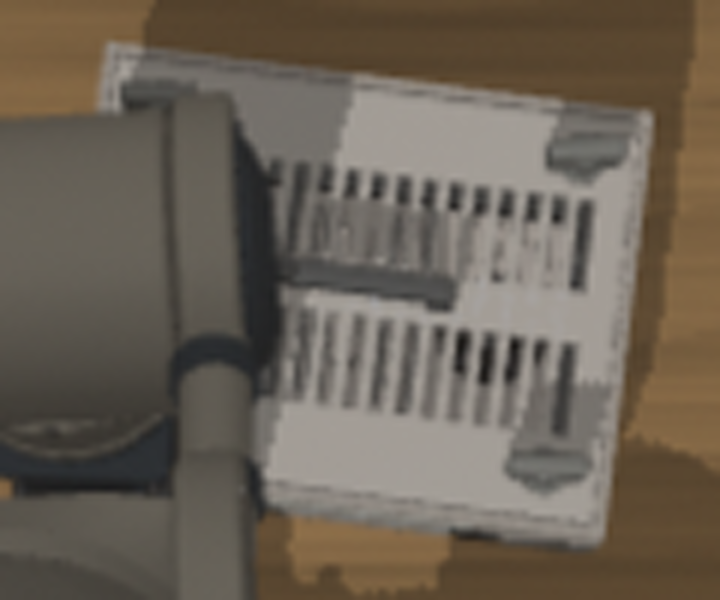

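The arm hides screw 0 in this view, so I keep closing and then turn it, watching the grip and the force.

```bash
python3 -m inch '{"claw":[-1,-1,-1,-1,-1],"travel":[[0,0,0],[0,0,0],[0,0,0],[0,0,0],[0,0,0]],"twist":[0,0,0,0,0]}' 30 | tail -5
python3 -m inch '{"claw":[-1,-1,-1,-1,-1],"travel":[[0,0,0],[0,0,0],[0,0,0],[0,0,0],[0,0,0]],"twist":[-1,-1,-1,-1,-1]}' | tail -5
python3 -m inch '{"claw":[-1,-1,-1,-1,-1],"travel":[[0,0,0],[0,0,0],[0,0,0],[0,0,0],[0,0,0]],"twist":[-1,-1,-1,-1,-1]}' | tail -5
python3 -m inch '{"claw":[-1,-1,-1,-1,-1],"travel":[[0,0,0],[0,0,0],[0,0,0],[0,0,0],[0,0,0]],"twist":[-1,-1,-1,-0.9,0]}' | tail -5
python3 -c "from h import *; plan(.4967,.0916,.111,171);print(arm.read_state()['wrist_torque'])"
```

```text
position: [0.4968, 0.0921, 0.0921]
orientation: [3.141, -0.0, 1.535]
contact_force: [-0.4, 0.5, 5.0]
finger_gap: 0.106
grip_force: 30.0
position: [0.4967, 0.0921, 0.0921]
orientation: [3.141, 0.0, 2.063]
contact_force: [-1.6, 0.2, 6.1]
finger_gap: 0.109
grip_force: 30.0
position: [0.4967, 0.092, 0.0921]
orientation: [3.142, 0.0, 2.587]
contact_force: [-1.6, -1.3, 6.7]
finger_gap: 0.107
grip_force: 30.0
position: [0.4966, 0.0919, 0.0921]
orientation: [-3.141, 0.0, 2.995]
contact_force: [-0.4, -0.9, 6.5]
finger_gap: 0.108
grip_force: 30.0
t 6.4 pos [0.4966 0.0919 0.0921] yaw 171.6 | travel [-0.   -0.01  0.  ] twist 0.10 gap 0.11 grip 30 F [-0.4 -0.9  6.5]
[-0.20726207  0.31303063  0.07425224]
```

```bash
python3 -m inch '{"claw":[0.3,0.3,0.3,0.3,0.3],"travel":[[0,0,0],[0,0,0],[0,0,0],[0,0,-0.6],[0,0,-0.6]],"twist":[0,0,0,0,0]}' | tail -5
python3 -m inch '{"claw":[0.3,0.3,0.3,0.3,0.3],"travel":[[-0.6,0.01,0],[-0.6,0.01,0],[-0.6,0.01,0],[-0.6,0.01,0],[-0.52,0.01,0]],"twist":[0,0,0,0,0]}' | tail -5
python3 -m inch '{"claw":[0.3,0.3,0.3,0.3,0.3],"travel":[[0,0,0],[0,0,0],[0,0,0],[0,0,0],[0,0,0]],"twist":[1,1,1,1,1]}' | tail -5
python3 -m inch '{"claw":[0.3,0.3,0.3,0.3,0.3],"travel":[[0,0,0],[0,0,0],[0,0,0],[0,0,0],[0,0,0]],"twist":[1,1,1,1,1]}' | tail -5
python3 -m inch '{"claw":[0.3,0.3,0.3,0.3,0.3],"travel":[[0,0,0],[0,0,0],[0,0,0],[0,0,0],[0,0,0]],"twist":[1,1,1,1,0]}' | tail -5
python3 -c "from h import *; plan(.6415,.0728,.111,88)
snap('top','g1',(262,190,382,290),6)"
```

```text
position: [0.4959, 0.092, 0.1521]
orientation: [-3.141, -0.002, 2.991]
contact_force: [1.2, -0.4, 0.1]
finger_gap: 0.513
grip_force: 0.0
position: [0.6427, 0.0723, 0.1517]
orientation: [-3.142, 0.0, 2.99]
contact_force: [1.5, 0.8, 0.4]
finger_gap: 0.649
grip_force: 0.0
position: [0.6412, 0.0726, 0.1516]
orientation: [-3.141, -0.0, 2.463]
contact_force: [-0.6, 0.1, 0.8]
finger_gap: 0.654
grip_force: 0.0
position: [0.6412, 0.0726, 0.1517]
orientation: [-3.141, -0.0, 1.939]
contact_force: [-0.4, -0.6, 0.7]
finger_gap: 0.649
grip_force: 0.0
position: [0.6412, 0.0726, 0.1517]
orientation: [-3.141, 0.0, 1.522]
contact_force: [-0.1, 0.8, 0.0]
finger_gap: 0.654
grip_force: 0.0
t 8.9 pos [0.6412 0.0726 0.1517] yaw 87.2 | travel [0.   0.01 1.19] twist -0.13 gap 0.65 grip 0 F [-0.1  0.8  0. ]
```

View pics/g1.png

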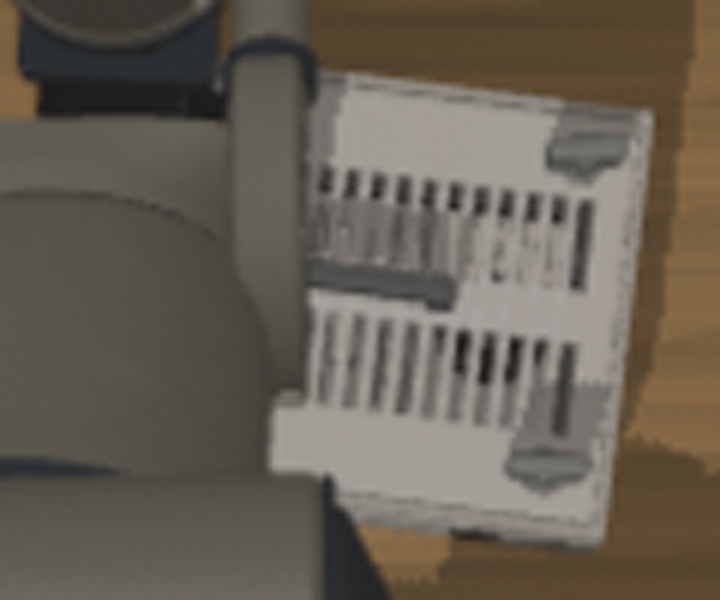

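Still hidden by the arm; the plate has not moved. On to screw 2; I'll check all four wings when the arm is clear.

```bash
python3 -m inch '{"claw":[0.3,0.3,0.3,0.3],"travel":[[0,0,0.5],[0,0,0.5],[0,0,0.19],[0,0,0]],"twist":[0,0,0,0]}' | tail -5
python3 -m inch '{"claw":[-1,-1,-1,-1,-1],"travel":[[0,0,0],[0,0,0],[0,0,0],[0,0,0],[0,0,0]],"twist":[0,0,0,0,0]}' 30 | tail -5
python3 -m inch '{"claw":[-1,-1,-1,-1,-1],"travel":[[0,0,0],[0,0,0],[0,0,0],[0,0,0],[0,0,0]],"twist":[0,0,0,0,0]}' | tail -5
python3 -m inch '{"claw":[-1,-1,-1,-1,-1],"travel":[[0,0,0],[0,0,0],[0,0,0],[0,0,0],[0,0,0]],"twist":[-1,-1,-1,-1,-1]}' | tail -5
python3 -m inch '{"claw":[-1,-1,-1,-1,-1],"travel":[[0,0,0],[0,0,0],[0,0,0],[0,0,0],[0,0,0]],"twist":[-1,-1,-1,-1,-1]}' | tail -5
python3 -m inch '{"claw":[-1,-1,-1,-1,-1],"travel":[[0,0,0],[0,0,0],[0,0,0],[0,0,0],[0,0,0]],"twist":[-1,-1,-1,-1,0]}' | tail -5
python3 -c "from h import *; plan(.6415,.0728,.111,171)"
```

```text
position: [0.6405, 0.0726, 0.0912]
orientation: [-3.139, 0.0, 1.526]
contact_force: [0.6, -0.5, 0.9]
finger_gap: 0.65
grip_force: 0.0
position: [0.6415, 0.0726, 0.0928]
orientation: [3.141, -0.0, 1.525]
contact_force: [0.0, 0.5, -0.8]
finger_gap: 0.243
grip_force: 0.0
position: [0.6413, 0.0726, 0.0925]
orientation: [-3.142, 0.0, 1.525]
contact_force: [-2.1, -0.5, 3.3]
finger_gap: 0.109
grip_force: 30.0
position: [0.6416, 0.0726, 0.0925]
orientation: [3.141, 0.0, 2.052]
contact_force: [0.6, -0.1, 2.7]
finger_gap: 0.112
grip_force: 30.0
position: [0.6417, 0.0728, 0.0925]
orientation: [3.141, 0.0, 2.576]
contact_force: [0.3, 1.1, 2.2]
finger_gap: 0.107
grip_force: 30.0
position: [0.6416, 0.0729, 0.0925]
orientation: [3.141, 0.0, 2.993]
contact_force: [-1.3, 3.1, 1.8]
finger_gap: 0.109
grip_force: 30.0
t 11.8 pos [0.6416 0.0729 0.0925] yaw 171.5 | travel [ 0.   -0.    0.01] twist 0.08 gap 0.11 grip 30 F [-1.3  3.1  1.8]
```

```bash
python3 -m inch '{"claw":[0.3,0.3,0.3,0.3,0.3],"travel":[[0,0,0],[0,0,0],[0,0,0],[0,0,-0.6],[0,0,-0.6]],"twist":[0,0,0,0,0]}' | tail -5
python3 -m inch '{"claw":[0.3,0.3,0.3,0.3,0.3],"travel":[[0,-0.8,0],[0,-0.8,0],[0,-0.8,0],[0,-0.8,0],[-0.07,-0.72,0]],"twist":[0,0,0,0,0]}' | tail -5
python3 -m inch '{"claw":[0.3,0.3,0.3,0.3,0.3],"travel":[[0,0,0],[0,0,0],[0,0,0],[0,0,0],[0,0,0]],"twist":[1,1,1,1,1]}' | tail -5
python3 -m inch '{"claw":[0.3,0.3,0.3,0.3,0.3],"travel":[[0,0,0],[0,0,0],[0,0,0],[0,0,0],[0,0,0]],"twist":[1,1,1,1,1]}' | tail -5
python3 -m inch '{"claw":[0.3,0.3,0.3,0.3,0.3],"travel":[[0,0,0],[0,0,0],[0,0,0],[0,0,0],[0,0,0]],"twist":[1,1,1,1,0]}' | tail -5
python3 -c "from h import *; plan(.6163,-.1216,.111,88)
snap('top','g2',(262,190,382,290),6)"
```

```text
position: [0.6407, 0.0725, 0.1523]
orientation: [-3.141, -0.002, 2.99]
contact_force: [0.6, 0.2, -0.1]
finger_gap: 0.511
grip_force: 0.0
position: [0.6146, -0.1235, 0.1525]
orientation: [-3.141, -0.0, 2.989]
contact_force: [1.3, 0.0, -1.1]
finger_gap: 0.651
grip_force: 0.0
position: [0.6153, -0.1218, 0.1523]
orientation: [-3.141, -0.0, 2.462]
contact_force: [-0.2, -0.8, -0.4]
finger_gap: 0.653
grip_force: 0.0
position: [0.6153, -0.1218, 0.1523]
orientation: [-3.141, -0.0, 1.938]
contact_force: [-0.0, -0.3, -0.3]
finger_gap: 0.651
grip_force: 0.0
position: [0.6153, -0.1217, 0.1523]
orientation: [-3.141, 0.0, 1.522]
contact_force: [0.1, 0.3, 0.2]
finger_gap: 0.649
grip_force: 0.0
t 14.3 pos [ 0.6153 -0.1217  0.1523] yaw 87.2 | travel [0.   0.02 1.21] twist -0.14 gap 0.65 grip 0 F [0.1 0.3 0.2]
```

View pics/g2.png

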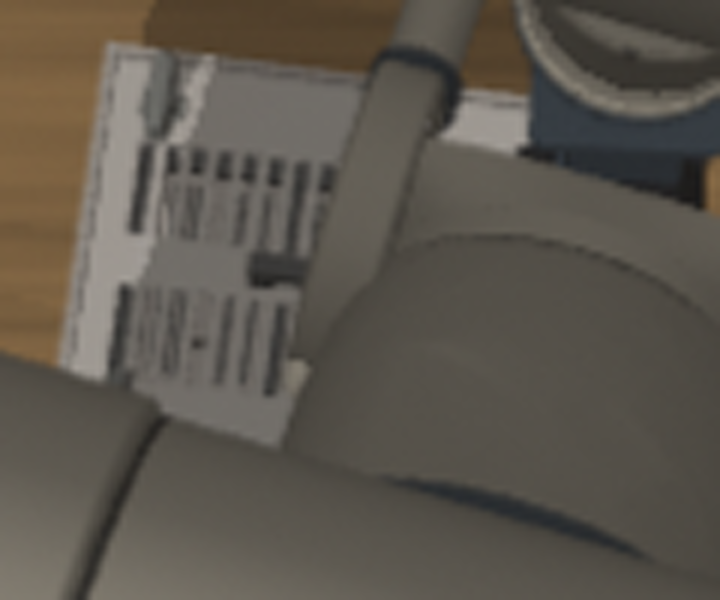

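Screw 2 at crop (160,95) now lies along the plate's x, and the tip of screw 0 at (120,380) shows the same. Screw 3 next, then over to screw 1.

```bash
python3 -m inch '{"claw":[0.3,0.3,0.3,0.3],"travel":[[0,0.02,0.5],[0,0,0.5],[0,0,0.2],[0,0,0]],"twist":[0,0,0,0]}' | tail -5
python3 -m inch '{"claw":[-1,-1,-1,-1,-1],"travel":[[0,0,0],[0,0,0],[0,0,0],[0,0,0],[0,0,0]],"twist":[0,0,0,0,0]}' 30 | tail -5
python3 -m inch '{"claw":[-1,-1,-1,-1,-1],"travel":[[0,0,0],[0,0,0],[0,0,0],[0,0,0],[0,0,0]],"twist":[0,0,0,0,0]}' | tail -5
python3 -m inch '{"claw":[-1,-1,-1,-1,-1],"travel":[[0,0,0],[0,0,0],[0,0,0],[0,0,0],[0,0,0]],"twist":[-1,-1,-1,-1,-1]}' | tail -5
python3 -m inch '{"claw":[-1,-1,-1,-1,-1],"travel":[[0,0,0],[0,0,0],[0,0,0],[0,0,0],[0,0,0]],"twist":[-1,-1,-1,-1,-1]}' | tail -5
python3 -m inch '{"claw":[-1,-1,-1,-1,-1],"travel":[[0,0,0],[0,0,0],[0,0,0],[0,0,0],[0,0,0]],"twist":[-1,-1,-1,-1,0]}' | tail -5
python3 -m inch '{"claw":[0.3,0.3,0.3,0.3,0.3],"travel":[[0,0,0],[0,0,0],[0,0,0],[0,0,-0.6],[0,0,-0.6]],"twist":[0,0,0,0,0]}' | tail -5
python3 -m inch '{"claw":[0.3,0.3,0.3,0.3,0.3],"travel":[[0.6,-0.01,0],[0.6,-0.01,0],[0.6,-0.01,0],[0.6,-0.01,0],[0.52,-0.01,0]],"twist":[0,0,0,0,0]}' | tail -5
python3 -m inch '{"claw":[0.3,0.3,0.3,0.3,0.3],"travel":[[0,0,0],[0,0,0],[0,0,0],[0,0,0],[0,0,0]],"twist":[1,1,1,1,1]}' | tail -5
python3 -m inch '{"claw":[0.3,0.3,0.3,0.3,0.3],"travel":[[0,0,0],[0,0,0],[0,0,0],[0,0,0],[0,0,0]],"twist":[1,1,1,1,1]}' | tail -5
python3 -m inch '{"claw":[0.3,0.3,0.3,0.3,0.3],"travel":[[0,0,0],[0,0,0],[0,0,0],[0,0,0],[0,0,0]],"twist":[1,1,1,1,0]}' | tail -5
python3 -c "from h import *; plan(.4715,-.1028,.111,88)"
```

```text
position: [0.6156, -0.1215, 0.0912]
orientation: [-3.139, -0.001, 1.526]
contact_force: [-0.5, 0.1, -0.1]
finger_gap: 0.652
grip_force: 0.0
position: [0.6165, -0.1218, 0.0928]
orientation: [3.141, 0.0, 1.525]
contact_force: [0.2, -0.1, -0.3]
finger_gap: 0.247
grip_force: 0.0
position: [0.6163, -0.1217, 0.0925]
orientation: [-3.141, -0.0, 1.525]
contact_force: [-1.2, 1.7, 4.3]
finger_gap: 0.105
grip_force: 30.0
position: [0.6164, -0.1216, 0.0925]
orientation: [3.141, -0.0, 2.052]
contact_force: [-0.7, 1.7, 2.9]
finger_gap: 0.106
grip_force: 30.0
position: [0.6166, -0.1216, 0.0925]
orientation: [3.141, 0.0, 2.576]
contact_force: [-1.7, 1.5, 2.9]
finger_gap: 0.111
grip_force: 30.0
position: [0.6163, -0.1216, 0.0924]
orientation: [3.141, -0.0, 2.993]
contact_force: [-2.2, 2.1, 3.4]
finger_gap: 0.109
grip_force: 30.0
position: [0.6158, -0.1216, 0.1524]
orientation: [3.141, -0.002, 2.99]
contact_force: [0.7, 0.6, -0.4]
finger_gap: 0.514
grip_force: 0.0
position: [0.4702, -0.102, 0.1524]
orientation: [-3.142, -0.0, 2.99]
contact_force: [-0.1, -0.5, 0.5]
finger_gap: 0.648
grip_force: 0.0
position: [0.4717, -0.1024, 0.1525]
orientation: [3.142, 0.0, 2.462]
contact_force: [-0.3, 0.5, -0.3]
finger_gap: 0.651
grip_force: 0.0
position: [0.4717, -0.1024, 0.1525]
orientation: [3.141, 0.0, 1.938]
contact_force: [-1.1, -0.6, -0.2]
finger_gap: 0.651
grip_force: 0.0
position: [0.4717, -0.1023, 0.1525]
orientation: [3.141, 0.0, 1.522]
contact_force: [-0.2, -0.2, 0.1]
finger_gap: 0.652
grip_force: 0.0
t 19.8 pos [ 0.4717 -0.1023  0.1525] yaw 87.2 | travel [-0.01 -0.    1.21] twist -0.14 gap 0.65 grip 0 F [-0.2 -0.2  0.1]
```

```bash
python3 -m inch '{"claw":[0.3,0.3,0.3,0.3],"travel":[[0,0,0.5],[0,0,0.5],[0,0,0.2],[0,0,0]],"twist":[0,0,0,0]}' | tail -5
python3 -m inch '{"claw":[-1,-1,-1,-1,-1],"travel":[[0,0,0],[0,0,0],[0,0,0],[0,0,0],[0,0,0]],"twist":[0,0,0,0,0]}' 30 | tail -5
python3 -m inch '{"claw":[-1,-1,-1,-1,-1],"travel":[[0,0,0],[0,0,0],[0,0,0],[0,0,0],[0,0,0]],"twist":[0,0,0,0,0]}' | tail -5
python3 -m inch '{"claw":[-1,-1,-1,-1,-1],"travel":[[0,0,0],[0,0,0],[0,0,0],[0,0,0],[0,0,0]],"twist":[-1,-1,-1,-1,-1]}' | tail -5
python3 -m inch '{"claw":[-1,-1,-1,-1,-1],"travel":[[0,0,0],[0,0,0],[0,0,0],[0,0,0],[0,0,0]],"twist":[-1,-1,-1,-1,-1]}' | tail -5
python3 -m inch '{"claw":[-1,-1,-1,-1,-1],"travel":[[0,0,0],[0,0,0],[0,0,0],[0,0,0],[0,0,0]],"twist":[-1,-1,-1,-1,0]}' | tail -5
python3 -m inch '{"claw":[0.3,0.3,0.3,0.3,0.3],"travel":[[0,0,0],[0,0,0],[0,0,0],[0,0,-0.6],[0,0,-0.9]],"twist":[0,0,0,0,0]}' | tail -5
python3 -m inch '{"claw":[0.3,0.3,0.3,0.3,0.3],"travel":[[0,-0.8,0],[0,-0.8,0],[0,-0.8,0],[0,-0.8,0],[0,-0.8,0]],"twist":[0,0,0,0,0]}' | tail -5
python3 -c "from h import *; plan(.5565,-.015,.111,82.6)
snap('top','g3',(262,190,382,290),6)"
```

```text
position: [0.4709, -0.1021, 0.0915]
orientation: [-3.139, -0.001, 1.526]
contact_force: [0.1, 0.3, 0.3]
finger_gap: 0.647
grip_force: 0.0
position: [0.4718, -0.1023, 0.0927]
orientation: [3.141, 0.0, 1.525]
contact_force: [0.7, 1.0, -0.3]
finger_gap: 0.244
grip_force: 0.0
position: [0.4717, -0.1023, 0.0925]
orientation: [3.141, 0.0, 1.525]
contact_force: [-0.6, 1.2, 4.2]
finger_gap: 0.106
grip_force: 30.0
position: [0.4714, -0.1023, 0.0925]
orientation: [-3.141, -0.0, 2.053]
contact_force: [-3.3, 0.2, 6.1]
finger_gap: 0.109
grip_force: 30.0
position: [0.4712, -0.1025, 0.0925]
orientation: [-3.141, -0.0, 2.576]
contact_force: [-4.9, -3.4, 6.4]
finger_gap: 0.105
grip_force: 30.0
position: [0.4712, -0.1026, 0.0925]
orientation: [-3.141, -0.001, 2.995]
contact_force: [-4.5, -4.8, 6.6]
finger_gap: 0.107
grip_force: 30.0
position: [0.4702, -0.1017, 0.1666]
orientation: [3.141, -0.005, 2.991]
contact_force: [1.5, 0.2, -0.5]
finger_gap: 0.514
grip_force: 0.0
position: [0.4411, -0.3015, 0.1674]
orientation: [3.142, 0.0, 2.991]
contact_force: [0.3, 0.0, -0.1]
finger_gap: 0.649
grip_force: 0.0
t 23.7 pos [ 0.4411 -0.3015  0.1674] yaw 171.4 | travel [-1.42  6.01  1.51] twist 14.79 gap 0.65 grip 0 F [ 0.3  0.  -0.1]
```

View pics/g3.png

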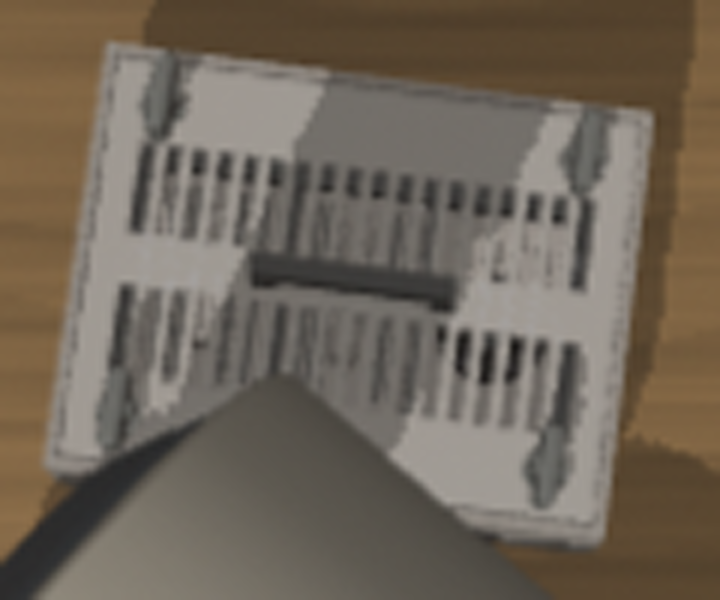

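All four wings (crop 160,95; 587,150; 115,405; 548,465) lie along the plate's x, so they are loose. Next, the handle.

```bash
python3 -m inch '{"claw":[0.3,0.3,0.3,0.3,0.3],"travel":[[-0.2,0.8,0],[-0.2,0.8,0],[-0.2,0.8,0],[-0.2,0.8,0],[-0.2,0.8,0]],"twist":[0,0,0,0,0]}' | tail -5
python3 -m inch '{"claw":[0.3,0.3,0.3,0.3,0.3],"travel":[[-0.2,0.8,0],[-0.2,0.8,0],[-0.02,0.4,0],[0,0,0],[0,0,0]],"twist":[0,0,0,1,1]}' | tail -5
python3 -m inch '{"claw":[0.3,0.3,0.3,0.3,0.3],"travel":[[0,0,0],[0,0,0],[0,0,0],[0,0,0],[0,0,0]],"twist":[1,1,1,1,1]}' | tail -5
python3 -m inch '{"claw":[0.3,0.3,0.3,0.3,0.3],"travel":[[0,0,0],[0,0,0],[0,0,0],[0,0,0],[0,0,0]],"twist":[1,1,1,1,1]}' | tail -5
python3 -m inch '{"claw":[0.3,0.3,0.3,0.3,0.3],"travel":[[0,0,0],[0,0,0],[0,0,0],[0,0,0],[0,0,0]],"twist":[1,1,0.8,0,0]}' | tail -5
python3 -c "from h import *; plan(.5565,-.015,.109,82.6)"
```

```text
position: [0.5215, -0.1081, 0.1674]
orientation: [3.142, -0.0, 2.99]
contact_force: [1.0, -0.3, 0.9]
finger_gap: 0.648
grip_force: 0.0
position: [0.5569, -0.013, 0.1672]
orientation: [-3.142, -0.0, 2.779]
contact_force: [-0.3, -0.9, -0.5]
finger_gap: 0.649
grip_force: 0.0
position: [0.5568, -0.0139, 0.1673]
orientation: [-3.141, -0.0, 2.253]
contact_force: [-0.3, -0.2, -0.3]
finger_gap: 0.649
grip_force: 0.0
position: [0.5568, -0.0139, 0.1673]
orientation: [-3.141, -0.0, 1.73]
contact_force: [-0.3, -0.5, -0.2]
finger_gap: 0.656
grip_force: 0.0
position: [0.5568, -0.014, 0.1673]
orientation: [-3.141, -0.0, 1.444]
contact_force: [-0.9, -0.2, 0.6]
finger_gap: 0.65
grip_force: 0.0
t 26.2 pos [ 0.5568 -0.014   0.1673] yaw 82.7 | travel [-0.02 -0.    1.55] twist 0.02 gap 0.65 grip 0 F [-0.9 -0.2  0.6]
```

```bash
python3 -m inch '{"claw":[0.3,0.3,0.3,0.3,0.3],"travel":[[-0.02,0,0.5],[0,0,0.5],[0,0,0.3],[0,0,0.25],[0,0,0]],"twist":[0,0,0,0,0]}' | tail -5
python3 -m inch '{"claw":[-1,-1,-1,-1,-1],"travel":[[0,0,0],[0,0,0],[0,0,0],[0,0,0],[0,0,0]],"twist":[0,0,0,0,0]}' 55 | tail -5
python3 -m inch '{"claw":[-1,-1,-1,-1,-1],"travel":[[0,0,0],[0,0,0],[0,0,0],[0,0,0],[0,0,0]],"twist":[0,0,0,0,0]}' | tail -5
python3 -m inch '{"claw":[-1,-1,-1,-1,-1],"travel":[[0,0,-0.1],[0,0,-0.1],[0,0,-0.1],[0,0,-0.2],[0,0,-0.2]],"twist":[0,0,0,0,0]}' | tail -5
python3 -m inch '{"claw":[-1,-1,-1,-1,-1],"travel":[[0,0,-0.4],[0,0,-0.4],[0,0,-0.4],[0,0,0],[0,0,0]],"twist":[0,0,0,0,0]}' | tail -5
python3 -c "from h import *; plan(.46,.36,.15,180)
snap('scene','lift')"
```

```text
position: [0.556, -0.015, 0.0886]
orientation: [-3.139, -0.0, 1.442]
contact_force: [-0.5, -0.5, -0.2]
finger_gap: 0.647
grip_force: 0.0
position: [0.5569, -0.0151, 0.0902]
orientation: [3.141, -0.0, 1.441]
contact_force: [0.0, 0.3, 0.3]
finger_gap: 0.244
grip_force: 0.0
position: [0.5566, -0.0151, 0.09]
orientation: [-3.141, 0.0, 1.441]
contact_force: [-2.7, -0.4, 6.1]
finger_gap: 0.131
grip_force: 55.0
position: [0.5568, -0.0151, 0.1258]
orientation: [3.142, -0.0, 1.441]
contact_force: [-0.6, 0.3, -4.7]
finger_gap: 0.128
grip_force: 55.0
position: [0.5567, -0.0151, 0.185]
orientation: [3.141, 0.0, 1.441]
contact_force: [-0.7, -0.2, -4.5]
finger_gap: 0.127
grip_force: 55.0
t 28.8 pos [ 0.5567 -0.0151  0.185 ] yaw 82.6 | travel [ 7.19 -2.89  1.08] twist -16.24 gap 0.13 grip 55 F [-0.7 -0.2 -4.5]
```

View pics/lift.png

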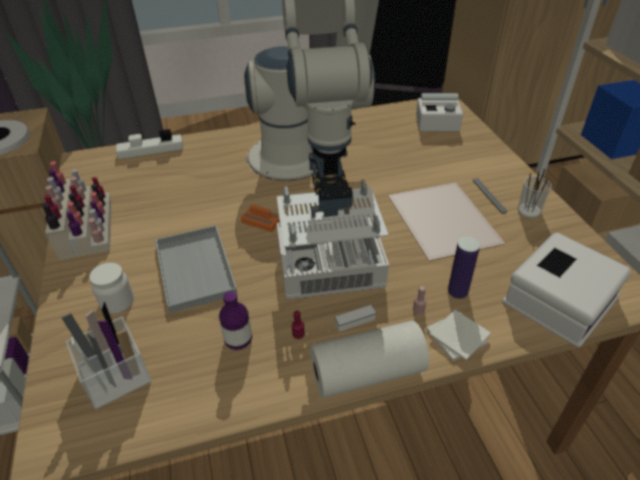

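The plate is off cleanly and hangs level at (330,215). The open wells show below it. I carry it to the mat.

```bash
python3 -m inch '{"claw":[-1,-1,-1,-1,-1],"travel":[[0.3,-0.12,0],[0.5,-0.2,0],[0.5,-0.2,0],[0.5,-0.2,0],[0.5,-0.2,0]],"twist":[0,0,0,0,0]}' | tail -5
python3 -m inch '{"claw":[-1,-1,-1,-1,-1],"travel":[[0.5,-0.2,0],[0.5,-0.2,0],[0.5,-0.2,0],[0.5,-0.2,0],[0.5,-0.2,0]],"twist":[0,0,0,0,0]}' | tail -5
python3 -m inch '{"claw":[-1,-1,-1,-1,-1],"travel":[[0.5,-0.2,0],[0.5,-0.2,0],[0.5,-0.2,0],[0.5,-0.2,0.4],[0.3,-0.12,0.4]],"twist":[0,0,0,0,0]}' | tail -5
python3 -m inch '{"claw":[-1,-1,-1,-1,-1],"travel":[[0,0,0.2],[0,0,0],[0,0,0],[0,0,0],[0,0,0]],"twist":[-0.7,-0.7,-0.7,-0.7,-0.7]}' | tail -5
python3 -c "from h import *; plan(.46,.36,.12,180)"
```

```text
position: [0.5248, 0.1064, 0.1839]
orientation: [-3.14, 0.0, 1.441]
contact_force: [1.2, 1.0, -3.7]
finger_gap: 0.128
grip_force: 55.0
position: [0.4912, 0.2367, 0.1839]
orientation: [-3.14, 0.001, 1.441]
contact_force: [0.4, 0.5, -4.9]
finger_gap: 0.128
grip_force: 55.0
position: [0.4606, 0.3575, 0.1438]
orientation: [-3.141, -0.0, 1.442]
contact_force: [-0.2, 0.3, -3.9]
finger_gap: 0.126
grip_force: 55.0
position: [0.4608, 0.3555, 0.1338]
orientation: [-3.14, 0.0, 1.811]
contact_force: [-0.7, -0.7, -3.0]
finger_gap: 0.125
grip_force: 55.0
t 30.8 pos [0.4608 0.3555 0.1338] yaw 103.7 | travel [0.09 0.01 0.66] twist -12.71 gap 0.12 grip 55 F [-0.7 -0.7 -3. ]
```

```bash
python3 -m inch '{"claw":[-1,-1,-1,-1,-1],"travel":[[0,0,0],[0,0,0],[0,0,0],[0,0,0],[0,0,0]],"twist":[-0.9,-0.9,-0.9,-0.9,-0.9]}' | tail -5
python3 -m inch '{"claw":[-1,-1,-1,-1,-1],"travel":[[0,0,0],[0,0,0],[0,0,0],[0,0,0],[0,0,0]],"twist":[-0.9,-0.9,-0.9,-0.9,-0.9]}' | tail -5
python3 -m inch '{"claw":[-1,-1,-1,-1,-1],"travel":[[0,0,0],[0,0,0],[0,0,0],[0,0,0],[0,0,0]],"twist":[-0.9,-0.9,-0.9,-0.9,-0.1]}' | tail -5
python3 -c "from h import *; plan(.46,.36,.041,180)"
```

```text
position: [0.4608, 0.3554, 0.1338]
orientation: [-3.14, -0.0, 2.283]
contact_force: [0.5, 0.9, -3.7]
finger_gap: 0.129
grip_force: 55.0
position: [0.4608, 0.3554, 0.1338]
orientation: [-3.14, -0.001, 2.754]
contact_force: [-0.2, -0.3, -4.3]
finger_gap: 0.126
grip_force: 55.0
position: [0.4609, 0.3554, 0.134]
orientation: [-3.141, -0.002, 3.14]
contact_force: [0.0, -0.2, -3.7]
finger_gap: 0.13
grip_force: 55.0
t 32.3 pos [0.4609 0.3554 0.134 ] yaw 179.9 | travel [0.02 0.09 2.24] twist -0.02 gap 0.13 grip 55 F [ 0.  -0.2 -3.7]
```

```bash
python3 -m inch '{"claw":[-1,-1,-1,-1,-1],"travel":[[0.02,0.09,0.5],[0,0,0.5],[0,0,0.5],[0,0,0.3],[0,0,0.2]],"twist":[0,0,0,0,0]}' | tail -5
python3 -m inch '{"claw":[-1,-1,-1,-1,-1],"travel":[[0,0,0.08],[0,0,0.08],[0,0,0.06],[0,0,0],[0,0,0]],"twist":[0,0,0,0,0]}' | tail -5
python3 -c "from h import *; plan(.46,.36,.041,180)"
```

```text
position: [0.4599, 0.3596, 0.0332]
orientation: [-3.14, -0.002, 3.135]
contact_force: [0.4, 0.5, -3.6]
finger_gap: 0.125
grip_force: 55.0
position: [0.4611, 0.36, 0.0243]
orientation: [3.141, 0.001, 3.137]
contact_force: [0.9, 0.2, -3.6]
finger_gap: 0.128
grip_force: 55.0
t 33.3 pos [0.4611 0.36   0.0243] yaw 179.7 | travel [0.02 0.   0.05] twist -0.04 gap 0.13 grip 55 F [ 0.9  0.2 -3.6]
```

```bash
python3 -m inch '{"claw":[-1,-1,-1],"travel":[[0,0,0.04],[0,0,0.02],[0,0,0]],"twist":[0,0,0]}' | tail -5
python3 -m inch '{"claw":[0.0,0.0,0.0,0.0,0.0],"travel":[[0,0,0],[0,0,0],[0,0,0],[0,0,0],[0,0,-0.2]],"twist":[0,0,0,0,0]}' | tail -5
python3 -m inch '{"claw":[0.0,0.0,0.0,0.0,0.0],"travel":[[0,0,-0.8],[0,0,-0.8],[0,0,-0.8],[0,0,-0.8],[0,0,-0.4]],"twist":[0,0,0,0,0]}' | tail -5
python3 -m inch '{"claw":[0,0,0,0,0],"travel":[[0.8,0,0],[0.8,0,0],[0,0.5,0],[0,0.5,0],[0,0,0]],"twist":[0,0,0,0,0]}' | tail -5
python3 - <<'E'
from h import *
im=snap('top','open',(140,180,480,340),2)
cv2.imwrite("pics/openc.png",cv2.resize(im[190:290,262:382],None,fx=6,fy=6,interpolation=2)[:,:,::-1])
plan(.46,.36,.2,180)
E
```

```text
position: [0.4612, 0.36, 0.022]
orientation: [3.141, 0.001, 3.137]
contact_force: [-2.7, -2.9, 14.7]
finger_gap: 0.13
grip_force: 55.0
position: [0.4603, 0.3594, 0.0303]
orientation: [-3.14, -0.002, 3.137]
contact_force: [-0.6, -0.1, 0.6]
finger_gap: 0.498
grip_force: 0.0
position: [0.4618, 0.3604, 0.2153]
orientation: [3.139, 0.004, 3.137]
contact_force: [0.8, -0.6, -0.3]
finger_gap: 0.503
grip_force: 0.0
position: [0.381, 0.4125, 0.2118]
orientation: [3.14, 0.001, 3.139]
contact_force: [0.0, -0.4, -0.6]
finger_gap: 0.498
grip_force: 0.0
t 35.1 pos [0.3809 0.4111 0.2115] yaw 179.8 | travel [-1.58 -1.02  0.61] twist -0.03 gap 0.50 grip 0 F [-0.2 -0.7 -0.8]
```

View pics/open.png

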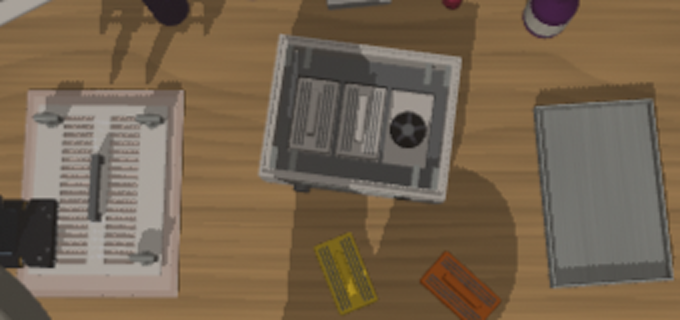

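View pics/openc.png

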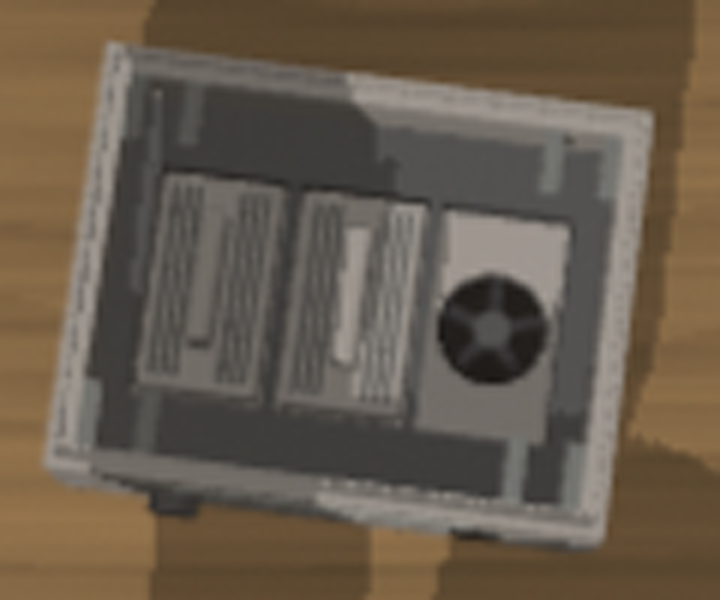

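The plate lies square on the middle of the mat. Cassettes sit in two wells: grey ribs at crop (208,285) and (352,293), both grey and in the moulded wells as described. The right well is empty, showing its fan at (490,330). The yellow and orange look-alikes stay on the desk.

Run:
```python
from h import *
for u,v in((207,280),(351,292)): print(ray("top",262+u/6-.4,190+v/6-.4,.076))
plan(.5653,.0524,.2,173)
```

```text
[0.56146296 0.05232407 0.076     ]
[ 0.55602347 -0.01429866  0.076     ]
t 35.1 pos [0.3809 0.4111 0.2115] yaw 179.8 | travel [-3.71 -7.16  0.61] twist 1.14 gap 0.50 grip 0 F [-0.2 -0.7 -0.8]
```

```bash
python3 -m inch '{"claw":[0,0,0,0,0],"travel":[[-0.35,-0.65,0],[-0.35,-0.65,0],[-0.35,-0.65,0],[-0.35,-0.65,0],[-0.35,-0.65,0]],"twist":[0,0,0,0,0]}' | tail -5
python3 -m inch '{"claw":[0,0,0,0,0],"travel":[[-0.35,-0.65,0],[-0.35,-0.65,0],[-0.35,-0.65,0],[-0.35,-0.65,0],[-0.35,-0.65,0]],"twist":[0,0,0,0,0]}' | tail -5
python3 -m inch '{"claw":[0,0,0,0],"travel":[[-0.2,-0.66,0],[0,0,0.5],[0,0,0.5],[0,0,0]],"twist":[0,0.6,0.6,0]}' | tail -5
python3 -c "from h import *; plan(.5640,.0524,.067,172.6)"
```

```text
position: [0.4682, 0.2451, 0.2113]
orientation: [-3.141, -0.0, 3.137]
contact_force: [0.2, -0.2, -0.5]
finger_gap: 0.496
grip_force: 0.0
position: [0.5548, 0.0822, 0.2113]
orientation: [-3.141, -0.0, 3.137]
contact_force: [1.0, -0.4, 0.6]
finger_gap: 0.501
grip_force: 0.0
position: [0.5624, 0.0505, 0.1587]
orientation: [-3.141, -0.005, 3.009]
contact_force: [-0.6, 0.6, 1.0]
finger_gap: 0.502
grip_force: 0.0
t 36.5 pos [0.5624 0.0505 0.1587] yaw 172.4 | travel [-0.03  0.04  2.21] twist -0.03 gap 0.50 grip 0 F [-0.6  0.6  1. ]
```

```bash
python3 -m inch '{"claw":[0,0,0,0,0],"travel":[[-0.03,0.04,0.5],[0,0,0.5],[0,0,0.5],[0,0,0.4],[0,0,0.3]],"twist":[0,0,0,0,0]}' | tail -5
python3 -m inch '{"claw":[-1,-1,-1,-1,-1],"travel":[[0,0,0],[0,0,0],[0,0,0],[0,0,0],[0,0,0]],"twist":[0,0,0,0,0]}' 35 | tail -5
python3 -m inch '{"claw":[-1,-1,-1],"travel":[[0,0,0],[0,0,0],[0,0,0]],"twist":[0,0,0]}' | tail -5
python3 -m inch '{"claw":[-1,-1,-1,-1,-1],"travel":[[0,0,-0.2],[0,0,-0.2],[0,0,-0.4],[0,0,-0.6],[0,0,-0.6]],"twist":[0,0,0,0,0]}' | tail -5
python3 -m inch '{"claw":[-1,-1],"travel":[[0,0,-0.4],[0,0,0]],"twist":[0,0]}' | tail -5
python3 - <<'E'
from h import *
im=snap('top','l1')
hsv=cv2.cvtColor(im,cv2.COLOR_RGB2HSV);m=np.zeros((480,640),np.uint8);m[220:335,395:490]=(hsv[220:335,395:490,1]<60)
m=cv2.morphologyEx(m,cv2.MORPH_OPEN,np.ones((3,3)))
c=max(cv2.findContours(m,0,1)[0],key=cv2.contourArea)
print(cv2.minAreaRect(np.float32([ray("top",*p[0],.025)[:2] for p in c])*1000))
plan(.459,-.358,.12,94)
E
```

```text
position: [0.5664, 0.053, 0.0511]
orientation: [-3.141, -0.0, 3.014]
contact_force: [0.5, -0.2, 0.7]
finger_gap: 0.501
grip_force: 0.0
position: [0.5668, 0.0532, 0.0518]
orientation: [3.141, 0.001, 3.012]
contact_force: [-1.4, -0.3, 9.4]
finger_gap: 0.129
grip_force: 35.0
position: [0.5669, 0.0532, 0.0518]
orientation: [3.141, 0.001, 3.012]
contact_force: [-1.0, -0.2, 9.2]
finger_gap: 0.132
grip_force: 35.0
position: [0.5661, 0.0532, 0.1526]
orientation: [-3.142, -0.0, 3.012]
contact_force: [0.8, -0.4, -0.7]
finger_gap: 0.13
grip_force: 35.0
position: [0.568, 0.0532, 0.1745]
orientation: [3.141, 0.005, 3.012]
contact_force: [0.7, -0.7, -0.9]
finger_gap: 0.13
grip_force: 35.0
((459.0147705078125, -357.9485168457031), (259.58477783203125, 173.41331481933594), 3.8694934844970703)
t 38.6 pos [0.5671 0.0532 0.1727] yaw 172.6 | travel [ 1.08 -8.43  1.43] twist 13.09 gap 0.13 grip 35 F [-0.7  0.6 -1.4]
```

```bash
python3 -m inch '{"claw":[-1,-1,-1,-1,-1],"travel":[[0.05,-0.2,0],[0.13,-0.6,0],[0.13,-0.6,0],[0.13,-0.6,0],[0.13,-0.6,0]],"twist":[0,0,0,0,0]}' | tail -5
python3 -m inch '{"claw":[-1,-1,-1,-1,-1],"travel":[[0.13,-0.6,0],[0.13,-0.6,0],[0.13,-0.6,0],[0.13,-0.6,0],[0.13,-0.6,0]],"twist":[0,0,0,0,0]}' | tail -5
python3 -m inch '{"claw":[-1,-1,-1,-1,-1],"travel":[[0.13,-0.6,0],[0.13,-0.6,0],[0.13,-0.6,0],[0.13,-0.6,0],[0.13,-0.6,0]],"twist":[0,0,0,0,0]}' | tail -5
python3 -m inch '{"claw":[-1,-1,-1,-1,-1],"travel":[[0,0,0],[0,0,0],[0,0,0],[0,0,0],[0,0,0]],"twist":[0.9,0.9,0.9,0.9,0.9]}' | tail -5
python3 -m inch '{"claw":[-1,-1,-1,-1,-1],"travel":[[0,0,0],[0,0,0],[0,0,0],[0,0,0],[0,0,0]],"twist":[0.9,0.9,0.9,0.9,0.9]}' | tail -5
python3 -m inch '{"claw":[-1,-1,-1,-1,-1,-1],"travel":[[0,0,0],[0,0,0],[0,0,0],[0,0,0],[0,0,0]],"twist":[0.9,0.9,0.9,0.9,0.5]}' | tail -5
python3 -c "from h import *; plan(.419,-.3607,.053,93.9)"
```

```text
position: [0.5196, -0.0734, 0.1698]
orientation: [3.141, -0.002, 3.012]
contact_force: [-0.3, -0.4, -1.5]
finger_gap: 0.126
grip_force: 35.0
position: [0.4679, -0.2177, 0.1699]
orientation: [3.141, -0.002, 3.012]
contact_force: [0.5, -0.1, -0.4]
finger_gap: 0.123
grip_force: 35.0
position: [0.4162, -0.3619, 0.1698]
orientation: [3.14, -0.002, 3.011]
contact_force: [-0.5, -0.5, -1.4]
finger_gap: 0.131
grip_force: 35.0
position: [0.4167, -0.3608, 0.1697]
orientation: [3.141, -0.002, 2.536]
contact_force: [-0.1, 0.2, -1.6]
finger_gap: 0.131
grip_force: 35.0
position: [0.4167, -0.3608, 0.1697]
orientation: [-3.141, -0.002, 2.065]
contact_force: [0.1, -0.5, -1.6]
finger_gap: 0.132
grip_force: 35.0
t 41.1 pos [ 0.4167 -0.3608  0.1697] yaw 118.3 | travel [-0.02  0.04  2.71] twist 4.07 gap 0.13 grip 35 F [ 0.1 -0.5 -1.6]$.travel: bad value
```

One row list had the wrong length and was refused; I redo the turn and lower the cassette.

```bash
python3 -m inch '{"claw":[-1,-1,-1,-1,-1],"travel":[[0,0,0],[0,0,0],[0,0,0],[0,0,0],[0,0,0]],"twist":[0.9,0.9,0.9,0.9,0.5]}' | tail -5
python3 -m inch '{"claw":[-1,-1,-1,-1,-1],"travel":[[-0.02,0.04,0.5],[0,0,0.5],[0,0,0.5],[0,0,0.5],[0,0,0.4]],"twist":[0,0,0,0,0]}' | tail -5
python3 -m inch '{"claw":[-1,-1,-1,-1,-1],"travel":[[0,0,0.1],[0,0,0.1],[0,0,0.05],[0,0,0],[0,0,0]],"twist":[0,0,0,0,0]}' | tail -5
python3 -c "from h import *; plan(.419,-.3607,.053,93.9)"
```

```text
position: [0.4168, -0.3608, 0.1697]
orientation: [-3.14, -0.002, 1.636]
contact_force: [0.5, 0.1, -0.9]
finger_gap: 0.13
grip_force: 35.0
position: [0.4184, -0.3612, 0.0486]
orientation: [-3.14, -0.002, 1.64]
contact_force: [0.9, 0.5, -1.0]
finger_gap: 0.129
grip_force: 35.0
position: [0.4203, -0.3622, 0.0391]
orientation: [3.141, 0.001, 1.64]
contact_force: [-0.6, -0.3, -0.5]
finger_gap: 0.131
grip_force: 35.0
t 42.6 pos [ 0.4203 -0.3622  0.0391] yaw 94.0 | travel [ 0.03 -0.02  0.1 ] twist 0.01 gap 0.13 grip 35 F [-0.6 -0.3 -0.5]
```

```bash
python3 -m inch '{"claw":[-1,-1,-1],"travel":[[0,0,0.08],[0,0,0.02],[0,0,0]],"twist":[0,0,0]}' | tail -5
python3 -m inch '{"claw":[-1,-1],"travel":[[0,0,0.02],[0,0,0]],"twist":[0,0]}' | tail -5
```

```text
position: [0.4202, -0.3621, 0.0338]
orientation: [3.141, 0.001, 1.64]
contact_force: [-0.2, 0.8, 6.5]
finger_gap: 0.129
grip_force: 35.0
position: [0.4202, -0.3621, 0.0338]
orientation: [3.141, 0.001, 1.64]
contact_force: [-5.5, 5.1, 27.9]
finger_gap: 0.133
grip_force: 35.0
```

```bash
python3 -m inch '{"claw":[-0.3,-0.3,-0.3,-0.3,-0.3],"travel":[[0,0,-0.02],[0,0,0],[0,0,0],[0,0,-0.3],[0,0,-0.5]],"twist":[0,0,0,0,0]}' | tail -5
python3 -m inch '{"claw":[0,0,0,0,0],"travel":[[0,0,-0.7],[0,0,-0.7],[0,0,-0.5],[0,0,0],[0,0,0]],"twist":[0,0,0,-1,-1]}' | tail -5
python3 -m inch '{"claw":[0,0,0,0,0],"travel":[[0,0,0],[0,0,0],[0,0,0],[0,0,0],[0,0,0]],"twist":[-1,-1,-1,-1,-1]}' | tail -5
python3 -m inch '{"claw":[0,0,0,0,0],"travel":[[0,0,0],[0,0,0],[0,0,0],[0,0,0],[0,0,0]],"twist":[-1,-1,-1,-1,-1]}' | tail -5
python3 -m inch '{"claw":[0,0,0],"travel":[[0,0,0],[0,0,0],[0,0,0]],"twist":[-1,-0.1,0]}' | tail -5
python3 -c "from h import *; plan(.5565,-.0148,.066,172.6)"
```

```text
position: [0.4193, -0.3612, 0.0725]
orientation: [-3.14, -0.002, 1.64]
contact_force: [-0.4, -0.7, 1.1]
finger_gap: 0.35
grip_force: 0.0
position: [0.4203, -0.3622, 0.1692]
orientation: [3.141, 0.001, 1.853]
contact_force: [0.5, 0.5, -0.5]
finger_gap: 0.502
grip_force: 0.0
position: [0.4199, -0.3619, 0.1682]
orientation: [3.142, -0.0, 2.377]
contact_force: [-0.4, 0.6, -0.2]
finger_gap: 0.5
grip_force: 0.0
position: [0.42, -0.3618, 0.1682]
orientation: [3.141, -0.0, 2.901]
contact_force: [-0.6, -0.2, 0.4]
finger_gap: 0.501
grip_force: 0.0
position: [0.42, -0.3619, 0.1683]
orientation: [3.141, -0.0, 3.009]
contact_force: [-0.2, -0.1, -0.4]
finger_gap: 0.497
grip_force: 0.0
t 45.4 pos [ 0.42   -0.3619  0.1683] yaw 172.4 | travel [-1.79  7.24  2.43] twist -0.03 gap 0.50 grip 0 F [-0.2 -0.1 -0.4]
```

```bash
python3 - <<'E'
from h import *
a=snap('top','m1'); b=cv2.imread('pics/l1.png')[:,:,::-1]; o=cv2.imread('pics/openc.png')[:,:,::-1]
o=cv2.resize(o,(120,100),interpolation=cv2.INTER_AREA)
d=cv2.absdiff(a[190:290,262:382],o).max(2)
print("mid well",d[32:60,46:72].mean(),"left well",d[30:58,24:46].mean(), "rib",a[238,310:332].mean(1).round(),o[48,48:70].mean(1).round())
E
python3 -m inch '{"claw":[0,0,0,0,0],"travel":[[-0.15,0.6,0],[-0.15,0.6,0],[-0.15,0.6,0],[-0.15,0.6,0],[-0.15,0.6,0]],"twist":[0,0,0,0,0]}' | tail -5
python3 -m inch '{"claw":[0,0,0,0,0],"travel":[[-0.15,0.6,0],[-0.15,0.6,0],[-0.15,0.6,0],[-0.15,0.6,0],[-0.15,0.6,0]],"twist":[0,0,0,0,0]}' | tail -5
python3 -m inch '{"claw":[0,0,0,0,0],"travel":[[-0.15,0.6,0],[-0.15,0.6,0],[0,0,0],[0,0,0],[0,0,0]],"twist":[0,0,0,0,0]}' | tail -5
python3 - <<'E'
from h import *
plan(.5565,-.0148,.066,172.6)
im=snap('top','tray1',(380,200,500,340),4)
E
```

```text
mid well 19.358516483516482 left well 39.563311688311686 rib [ 80.  97.  86.  76.  85.  77.  86.  75.  92.  99. 103. 100.  91.  88.
  82.  79.  81.  79.  77.  93.  97.  83.] [ 84. 100.  90.  81.  88.  82.  88.  82. 111. 144. 150. 141. 117.  94.
  96. 114. 117. 114. 114. 133. 131.  94.]
position: [0.477, -0.2169, 0.1684]
orientation: [-3.142, 0.0, 3.009]
contact_force: [1.3, 0.1, -0.4]
finger_gap: 0.501
grip_force: 0.0
position: [0.5336, -0.0729, 0.1684]
orientation: [-3.142, 0.0, 3.009]
contact_force: [-0.5, -0.3, 0.2]
finger_gap: 0.5
grip_force: 0.0
position: [0.5556, -0.0172, 0.1684]
orientation: [-3.141, -0.0, 3.01]
contact_force: [-0.2, 0.3, 0.4]
finger_gap: 0.502
grip_force: 0.0
t 47.0 pos [ 0.5556 -0.0172  0.1684] yaw 172.5 | travel [-0.01  0.05  2.43] twist -0.02 gap 0.50 grip 0 F [-0.2  0.3  0.4]
```

View pics/tray1.png

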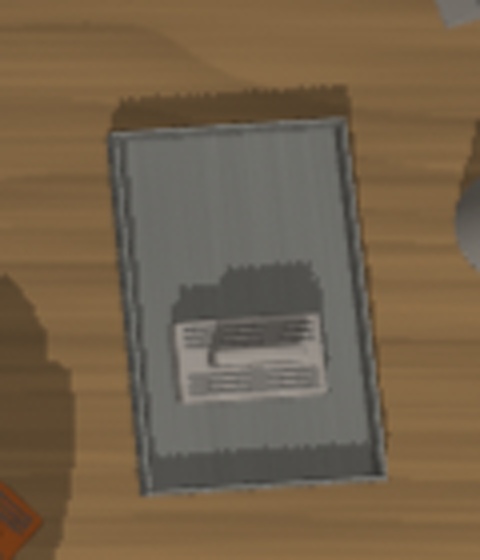

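The first cassette lies flat in the tray, rib up, at crop (250,358), and the tray has not moved. The middle cassette's rib peaks at the same column as before, so I take it.

```bash
python3 -m inch '{"claw":[0,0,0,0,0],"travel":[[-0.01,0.04,0.5],[0,0,0.5],[0,0,0.5],[0,0,0.5],[0,0,0.35]],"twist":[0,0,0,0,0]}' | tail -5
python3 -m inch '{"claw":[-1,-1,-1,-1,-1],"travel":[[0,0,0],[0,0,0],[0,0,0],[0,0,0],[0,0,0]],"twist":[0,0,0,0,0]}' 35 | tail -5
python3 -m inch '{"claw":[-1,-1,-1],"travel":[[0,0,0],[0,0,0],[0,0,0]],"twist":[0,0,0]}' | tail -5
python3 -m inch '{"claw":[-1,-1,-1,-1,-1],"travel":[[0,0,-0.2],[0,0,-0.2],[0,0,-0.4],[0,0,-0.6],[0,0,-0.6]],"twist":[0,0,0,0,0]}' | tail -5
python3 -m inch '{"claw":[-1,-1,-1],"travel":[[0,0,-0.4],[0,0,0],[0,0,0]],"twist":[0,0,0]}' | tail -5
python3 -c "from h import *; plan(.503,-.355,.15,172.6)"
```

```text
position: [0.5559, -0.0157, 0.0495]
orientation: [-3.141, -0.001, 3.01]
contact_force: [0.2, 0.4, 0.3]
finger_gap: 0.504
grip_force: 0.0
position: [0.5572, -0.0148, 0.0518]
orientation: [-3.142, 0.002, 3.012]
contact_force: [-2.5, -0.9, 9.6]
finger_gap: 0.13
grip_force: 35.0
position: [0.5571, -0.0148, 0.0518]
orientation: [-3.141, 0.001, 3.012]
contact_force: [-1.6, -1.3, 7.8]
finger_gap: 0.129
grip_force: 35.0
position: [0.5564, -0.0146, 0.1527]
orientation: [3.142, -0.0, 3.012]
contact_force: [0.4, 0.4, -0.1]
finger_gap: 0.128
grip_force: 35.0
position: [0.5567, -0.0147, 0.1714]
orientation: [-3.142, 0.001, 3.012]
contact_force: [-0.3, -0.1, -0.5]
finger_gap: 0.125
grip_force: 35.0
t 49.1 pos [ 0.5567 -0.0147  0.1714] yaw 172.6 | travel [ 0.18 -6.89  0.81] twist -0.01 gap 0.13 grip 35 F [-0.3 -0.1 -0.5]
```

```bash
python3 -m inch '{"claw":[-1,-1,-1,-1,-1],"travel":[[0.02,-0.3,0],[0.02,-0.6,0],[0.02,-0.6,0],[0.02,-0.6,0],[0.02,-0.6,0]],"twist":[0,0,0,0,0]}' | tail -5
python3 -m inch '{"claw":[-1,-1,-1,-1,-1],"travel":[[0.02,-0.6,0],[0.02,-0.6,0],[0.02,-0.6,0],[0.02,-0.6,0],[0.02,-0.6,0]],"twist":[0,0,0,0,0]}' | tail -5
python3 -m inch '{"claw":[-1,-1,-1,-1,-1],"travel":[[0,-0.6,0],[0,-0.6,0],[0,0,0],[0,0,0],[0,0,0]],"twist":[0,0,0.9,0.9,0.9]}' | tail -5
python3 -m inch '{"claw":[-1,-1,-1,-1,-1],"travel":[[0,0,0],[0,0,0],[0,0,0],[0,0,0],[0,0,0]],"twist":[0.9,0.9,0.9,0.9,0.9]}' | tail -5
python3 -m inch '{"claw":[-1,-1,-1,-1,-1],"travel":[[0,0,0],[0,0,0],[0,0,0],[0,0,0],[0,0,0]],"twist":[0.9,0.9,0.9,0.9,0.9]}' | tail -5
python3 -m inch '{"claw":[-1,-1,-1],"travel":[[0,0,0],[0,0,0],[0,0,0]],"twist":[0.9,0.5,0]}' | tail -5
python3 - <<'E'
from h import *
im=snap('top','tray2',(380,200,500,340),4)
plan(.503,-.355,.053,93.9)
E
```

```text
position: [0.533, -0.1496, 0.1699]
orientation: [3.141, -0.002, 3.012]
contact_force: [1.1, 0.3, -1.2]
finger_gap: 0.126
grip_force: 35.0
position: [0.5084, -0.2976, 0.1698]
orientation: [3.141, -0.002, 3.011]
contact_force: [0.2, -0.6, -0.9]
finger_gap: 0.128
grip_force: 35.0
position: [0.5007, -0.3561, 0.1696]
orientation: [3.141, -0.002, 2.724]
contact_force: [0.4, 0.3, -0.8]
finger_gap: 0.126
grip_force: 35.0
position: [0.5009, -0.3558, 0.1696]
orientation: [-3.141, -0.002, 2.254]
contact_force: [0.4, -0.8, -0.6]
finger_gap: 0.127
grip_force: 35.0
position: [0.5009, -0.3558, 0.1696]
orientation: [-3.14, -0.002, 1.782]
contact_force: [0.3, 0.1, 0.2]
finger_gap: 0.131
grip_force: 35.0
position: [0.501, -0.3558, 0.1698]
orientation: [-3.14, -0.001, 1.639]
contact_force: [0.7, -0.0, -0.4]
finger_gap: 0.131
grip_force: 35.0
t 52.0 pos [ 0.5012 -0.3557  0.17  ] yaw 94.0 | travel [0.01 0.04 2.72] twist 0.02 gap 0.13 grip 35 F [ 0.2 -0.4  0.2]
```

View pics/tray2.png

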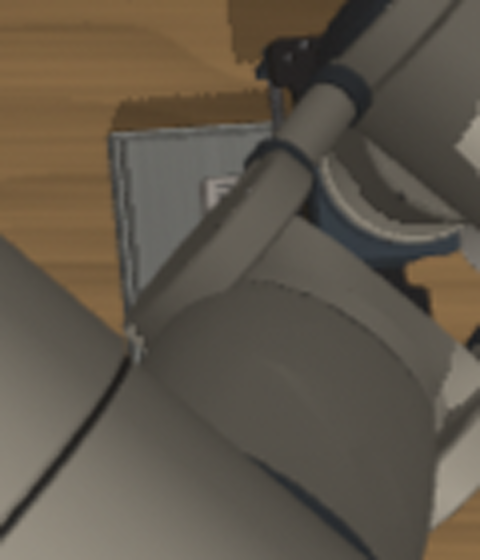

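The tray's corner at (108,133) is unmoved, and the light corner of the held cassette shows at (220,190). I lower it.

```bash
python3 -m inch '{"claw":[-1,-1,-1,-1,-1],"travel":[[0.01,0.04,0.5],[0,0,0.5],[0,0,0.5],[0,0,0.5],[0,0,0.4]],"twist":[0,0,0,0,0]}' | tail -5
python3 -m inch '{"claw":[-1,-1,-1,-1,-1],"travel":[[0,0,0.1],[0,0,0.1],[0,0,0.05],[0,0,0],[0,0,0]],"twist":[0,0,0,0,0]}' | tail -5
python3 -m inch '{"claw":[-1,-1,-1],"travel":[[0,0,0.08],[0,0,0.02],[0,0,0]],"twist":[0,0,0]}' | tail -5
```

```text
position: [0.5031, -0.3547, 0.049]
orientation: [-3.14, -0.001, 1.642]
contact_force: [-0.6, -0.0, -0.0]
finger_gap: 0.131
grip_force: 35.0
position: [0.5043, -0.3551, 0.0391]
orientation: [3.141, 0.001, 1.64]
contact_force: [0.6, -0.4, -0.1]
finger_gap: 0.126
grip_force: 35.0
position: [0.5041, -0.3549, 0.0338]
orientation: [3.141, 0.0, 1.64]
contact_force: [-1.2, 1.5, 4.7]
finger_gap: 0.127
grip_force: 35.0
```

Contact with the floor at the expected height. I release, retreat to the left and look.

```bash
python3 -m inch '{"claw":[-0.3,-0.3,-0.3,-0.3,-0.3],"travel":[[0,0,0],[0,0,0],[0,0,0],[0,0,-0.3],[0,0,-0.5]],"twist":[0,0,0,0,0]}' | tail -5
python3 -m inch '{"claw":[0,0,0,0,0],"travel":[[0,0,-0.8],[0,0,-0.8],[0,0,-0.8],[0,-0.5,-0.3],[0,-0.5,0]],"twist":[0,0,0,0,0]}' | tail -5
python3 -m inch '{"claw":[0,0,0,0,0],"travel":[[0.8,0,0],[0.8,0,0],[0.8,0,0],[0.8,0,0],[0.8,0,0]],"twist":[0,0,0,0,0]}' | tail -5
python3 -m inch '{"claw":[0,0,0,0,0],"travel":[[0.8,0,0],[0.8,0,0],[0.8,0,0],[0,0,0],[0,0,0]],"twist":[0,0,0,0,0]}' | tail -5
python3 - <<'E'
from h import *
snap('top','end'); snap('scene','end2')
E
```

```text
position: [0.5033, -0.3543, 0.0734]
orientation: [-3.14, -0.002, 1.64]
contact_force: [0.4, 0.0, 0.4]
finger_gap: 0.351
grip_force: 0.0
position: [0.4548, -0.3592, 0.2123]
orientation: [3.138, 0.004, 1.641]
contact_force: [-0.2, -1.1, -0.7]
finger_gap: 0.503
grip_force: 0.0
position: [0.4399, -0.1574, 0.2095]
orientation: [3.141, 0.001, 1.639]
contact_force: [1.6, 0.0, 0.2]
finger_gap: 0.501
grip_force: 0.0
position: [0.4322, -0.0386, 0.2093]
orientation: [3.14, 0.001, 1.642]
contact_force: [0.1, -0.1, 0.2]
finger_gap: 0.496
grip_force: 0.0
```

View pics/end.png

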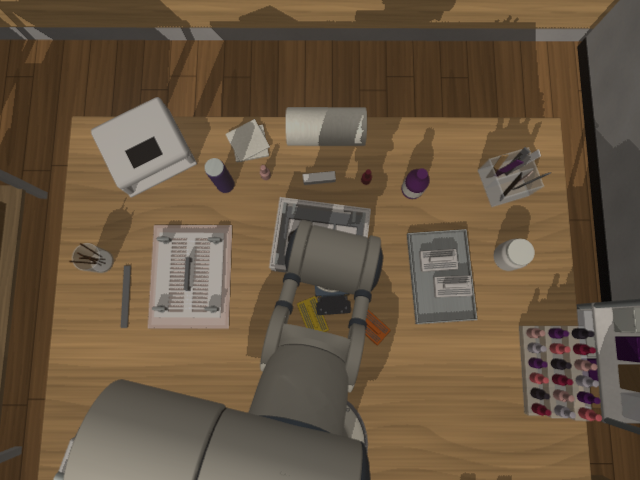

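View pics/end2.png

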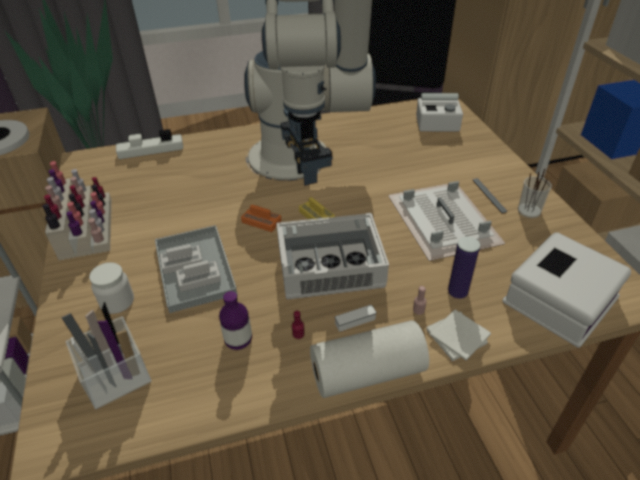

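The end views show:
- All three wells are empty with their fans visible.
- The plate is on the mat.
- Both cassettes are in the tray, at (438,260) and (453,287). The second of these, the first one I laid down, was knocked a few cm towards the wall.
- Bottles and look-alikes are unmoved.

I measure whether the shifted cassette still lies flat.

Run:
```python
from h import *
for n in ("tray1","end"):
    im=cv2.imread(f"pics/{n}.png")
    if n=="tray1":
        im0=np.zeros((480,640,3),np.uint8); im0[200:340,380:500]=cv2.resize(im,(120,140),interpolation=cv2.INTER_AREA); im=im0
    h=cv2.cvtColor(im,cv2.COLOR_BGR2HSV).astype(int)
    m=np.zeros((480,640),np.uint8); m[235:312,412:474]=((im[:,:,2].astype(int)-im[:,:,0]>3))[235:312,412:474]
    m=cv2.morphologyEx(m,cv2.MORPH_CLOSE,np.ones((3,3)))
    m=cv2.morphologyEx(m,cv2.MORPH_OPEN,np.ones((3,3)))
    for c in cv2.findContours(m,0,1)[0]:
        if cv2.contourArea(c)<200: continue
        r=cv2.minAreaRect(np.float32([ray("top",*p[0],.028)[:2] for p in c])*1000)
        print(n,cv2.boundingRect(c),np.round(r[0],1),np.round(r[1],1),round(r[2],1))
T=np.array([.459,-.358]); a=np.radians(3.87); R=np.array([[np.cos(a),-np.sin(a)],[np.sin(a),np.cos(a)]])
for y in (-.081,): print("inner wall y- at x -.04, z.028:",pix("top",[*(T+R@[-.04,y]),.028]),pix("top",[*(T+R@[-.04,y-.004]),.025]))
```

```text
tray1 (412, 235, 62, 77) [ 466.9 -363.2] [175.4 222.3] 88.3
end (412, 235, 62, 77) [ 466.9 -363.2] [175.4 222.3] 88.3
inner wall y- at x -.04, z.028: [471.21728239 287.52496718] [472.29787319 287.51457982]
```

Run:
```python
from h import *
im=cv2.imread("pics/end.png").astype(int)
d=im[:,:,2]-im[:,:,0]
for v in (257,262,282,288,293,297): print(v,"V",im[v,416:478:1].max(1).tolist()); 
print("d",d[293,416:478].tolist(),d[288,416:478].tolist())
print("col440 d",d[240:312,440].tolist())
```

```text
257 V [110, 110, 108, 100, 109, 147, 151, 126, 114, 129, 126, 126, 131, 97, 93, 119, 125, 124, 128, 133, 135, 138, 139, 141, 143, 144, 143, 142, 144, 145, 146, 149, 148, 149, 150, 152, 147, 137, 155, 156, 143, 86, 94, 115, 114, 112, 114, 113, 113, 112, 96, 65, 81, 111, 105, 135, 135, 135, 134, 134, 133, 133]
262 V [111, 109, 110, 105, 93, 113, 154, 156, 157, 157, 156, 156, 149, 130, 135, 128, 133, 148, 147, 146, 147, 148, 148, 149, 150, 146, 136, 135, 134, 126, 122, 123, 129, 125, 117, 116, 113, 107, 107, 112, 133, 137, 109, 100, 115, 113, 114, 109, 99, 108, 90, 74, 73, 92, 104, 104, 129, 128, 128, 128, 128, 128]
282 V [93, 113, 113, 114, 113, 112, 113, 113, 114, 113, 113, 113, 114, 113, 111, 112, 109, 97, 107, 146, 152, 130, 105, 109, 108, 106, 99, 76, 76, 81, 82, 81, 82, 81, 79, 88, 87, 86, 86, 86, 87, 90, 91, 80, 80, 81, 82, 85, 88, 88, 109, 122, 140, 145, 143, 109, 114, 93, 111, 137, 137, 137]
288 V [93, 115, 114, 114, 113, 114, 112, 114, 114, 114, 114, 113, 114, 114, 112, 111, 111, 108, 90, 114, 154, 157, 157, 157, 156, 157, 149, 129, 136, 129, 133, 132, 131, 136, 149, 148, 146,
[... 733 characters left out ...]
, 114, 140, 140]
d [5, 4, 5, 6, 4, 5, 4, 5, 4, 5, 5, 5, 5, 5, 5, 4, 5, 5, 8, 11, 15, 13, 10, 10, 11, 11, 11, 10, 8, 9, 9, 9, 8, 8, 8, 6, 7, 8, 8, 7, 7, 7, 8, 7, 8, 8, 8, 7, 7, 7, 7, 8, 8, 8, 10, 13, 7, 9, 30, 53, 66, 66] [5, 5, 4, 5, 5, 5, 5, 3, 5, 4, 4, 5, 5, 5, 5, 5, 4, 6, 9, 11, 14, 14, 14, 15, 14, 15, 14, 13, 14, 12, 12, 12, 12, 12, 14, 13, 13, 14, 13, 13, 13, 14, 14, 15, 14, 14, 14, 14, 13, 14, 12, 12, 12, 12, 13, 12, 7, 13, 50, 63, 64, 64]
col440 d [5, 5, 5, 5, 5, 5, 6, 5, 5, 5, 11, 9, 8, 8, 8, 7, 9, 13, 14, 15, 13, 13, 14, 7, 11, 8, 11, 7, 13, 15, 9, 4, 4, 5, 5, 4, 8, 13, 9, 11, 7, 12, 8, 13, 15, 14, 14, 15, 14, 13, 8, 10, 8, 11, 8, 12, 14, 8, 4, 5, 4, 5, 4, 4, 4, 5, 5, 5, 5, 5, 5, 5]
```

Run:
```python
from h import *
im=cv2.imread("pics/end2.png"); 
# two-view height of the -y end of each block: where in the scene view along the epipolar line does the cassette's edge fall
for nm,(u,v) in dict(ref=(458,260.5),knocked=(471.5,287.5),knocked_other_end=(435.3,288.5)).items():
    print(nm,[(z,pix("scene",ray("top",u,v,z/1000)).round(1).tolist()) for z in (28,49)], ray("top",u,v,.028).round(3))
for r in range(246,268,2): print(r,im[r,154:184].max(1).tolist())
print()
for r in range(266,292,2): print(r,im[r,170:196].max(1).tolist())
```

```text
ref [(28, [175.7, 276.1]), (49, [176.4, 269.1])] [ 0.501 -0.408  0.028]
knocked [(28, [160.2, 258.7]), (49, [160.9, 252.1])] [ 0.425 -0.442  0.028]
knocked_other_end [(28, [199.3, 250.3]), (49, [199.7, 243.8])] [ 0.422 -0.34   0.028]
246 [142, 137, 127, 115, 101, 91, 92, 92, 91, 91, 92, 92, 93, 94, 95, 96, 98, 100, 102, 106, 112, 116, 123, 127, 133, 139, 143, 145, 149, 153]
248 [148, 138, 127, 121, 107, 95, 95, 96, 96, 97, 100, 103, 112, 118, 123, 130, 137, 141, 145, 148, 153, 156, 156, 156, 154, 153, 153, 150, 146, 141]
250 [136, 122, 115, 116, 111, 106, 113, 117, 120, 122, 125, 129, 138, 149, 153, 155, 154, 151, 150, 145, 140, 136, 134, 129, 124, 119, 115, 113, 112, 109]
252 [121, 108, 109, 117, 124, 124, 128, 133, 132, 133, 134, 133, 129, 129, 127, 125, 119, 117, 113, 110, 111, 109, 108, 108, 107, 107, 108, 106, 106, 105]
254 [119, 108, 106, 115, 125, 125, 137, 146, 139, 129, 123, 118, 114, 109, 109, 107, 107, 108, 106, 107, 106, 106, 104, 106, 106, 105, 106, 104, 105, 105]
256 [121, 111, 109, 112, 117, 122, 137, 148, 140, 129, 124, 125, 123, 115, 108, 106, 105, 106, 105, 105, 106
[... 1765 characters left out ...]
02, 91, 88, 89, 88, 87, 89, 93, 96, 100, 102, 106, 111]
282 [98, 101, 103, 106, 105, 104, 99, 107, 129, 150, 149, 132, 115, 103, 97, 101, 105, 108, 111, 115, 118, 118, 120, 120, 119, 116]
284 [121, 125, 126, 128, 124, 114, 101, 98, 116, 138, 147, 141, 128, 121, 118, 119, 118, 117, 115, 113, 112, 109, 107, 105, 108, 107]
286 [132, 131, 133, 132, 126, 112, 100, 95, 99, 109, 115, 116, 113, 110, 109, 106, 107, 105, 108, 106, 106, 105, 106, 104, 104, 102]
288 [131, 132, 131, 132, 130, 121, 106, 96, 94, 96, 101, 104, 105, 104, 105, 104, 104, 101, 103, 101, 101, 99, 99, 98, 96, 94]
290 [132, 131, 131, 131, 131, 128, 118, 104, 96, 94, 97, 101, 101, 99, 98, 98, 96, 93, 93, 93, 94, 92, 93, 93, 94, 92]
```

In both views the shifted cassette's end sits at block-top height: its bright patch is at row 259 against 258.7 predicted, and the reference cassette gives 276.5 against 276.1. It is flat on the floor, so I hand in.

```bash
python3 -c "
from workcell import arm
print(arm.finish_job())"
```

```text
the job is handed in; nothing more can be done
None
```

The job is handed in: all four thumbscrews are loosened, the cover plate lies flat and handle up on the middle of the mat, and both cassettes present (the third well was empty) lie flat and rib up in the tray, one of them knocked a few centimetres across the tray after I laid it but still flat.

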